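# Put a stray bolt away and bolt the stock bin shut

## Robot

A 7-joint arm with a two-finger parallel gripper is mounted at the origin on the work surface. World frame = base frame: x ahead of the robot, y to its left, z up, the work surface at z = 0. Lengths are in m, angles in degrees, forces in N, time in s.
With the tool pointing down it reaches from about 0.4 to 0.85 m from the base axis. Payload 4.5 kg.
Tool frame: the origin (TCP) lies between the finger pads; the fingertips stand 25 mm ahead of it and the grasp point (between the pads) lies 6 mm ahead of it; z points along the fingers, x is the direction in which the jaws open and shut, and the axes are right-handed (so a half turn about z gives the same grasp; the last joint's range is limited). The gripper opens to 88 mm and grips with 3 to 60 N. Pads are 18 mm wide; open, the fingers measure 123 mm over their backs; the gripper's body (75 mm by 187 mm) begins 45 mm behind the grasp point.
Start: joints at [66.337, 39.483, -11.15, 89.685, 9.013, 51.709, -12.324], TCP at [0.27, -0.564, 0.264] pointing down, gripper open.
Joint ranges: [-172.22, 172.22], [-26.19, 119.32], [-84.43, 86.54], [7.71, 146.69], [-57.33, 237.33], [2.42, 119.75], [-152.13, 152.13]. Speed limits (degrees/s): [147.25, 147.25, 180, 180, 180, 180, 180].

## Interface

Orientations are given as a 3x3 rotation matrix whose columns are the frame's x, y, z axes.
In Python, from rig import bot, eyes gives the robot as it stands.
- The arm moves only by the tool servo_tool, never from a script. Its argument "commands" is a list of rows, each an object of numbers: "x", "y", "z": the shift along the tool's x, y, z in m; "wx", "wy", "wz": the turn, a rotation vector about the tool's x, y, z in degrees; "claw": the closure, from 0 (fully open) to 1 (shut). A call has 1 to 8 rows; each row shifts and turns the commanded pose from where the row before left it, along the tool's axes as they then stand; what a row does not reach is not made up. A row lasts 1/12 s, in which the tool goes at most 41.7 mm and 7.16 degrees, less where a joint would pass 70% of its speed; a pose out of reach is approached as far as the arm can. A call with a gripper value outside its range is refused whole. The fingers move at their own pace and stop on an object; "newtons" is the grip in N (left out, the last holds). Time passes only in rows, so rows that do not move let the fingers close. It gives the time, the measured TCP pose, the force and the opening at its end, in the units of the state.
- bot.get_obs(): the state, without advancing time (a new reading comes with each control period).
- eyes.capture(name): name is "scene" or "top" or "wrist"; returns the picture (384x512x3 uint8, red, green, blue); there is no depth.
- eyes.calibration(name): a dict with "fx", "fy", "cx", "cy" (pixels), "rvec" (rotation vector, rad) and "tvec" (3), from world to camera coordinates, as OpenCV has them; the wrist camera has in their place "tool_from_camera" (4x4, takes a point from camera to tool coordinates, whose origin is the TCP and whose axes are the tool frame's). Camera axes: x right, y down, z forward; pixel columns grow to the right and rows downward; lengths in m; the calibration is good to about 2 mm. A picture is of the moment at which its call begins: read the wrist's pose just before it. calibration takes no time and is no camera call.
- bot.finish_job(): hands the job in, once; it reports no verdict.
The state is a dict: "clock": time; "joints": joint angles; "joint_vel": joint speeds; "joint_torque": joint torques, N m; "position": TCP position; "ee_rot": TCP orientation; "force": force on the tool from outside, world axes, zero at the start; "torque": the same for the moment, N m; "opening": finger opening in m.
Only numpy, scipy, OpenCV 4.12 (cv2) and the standard library are available. Lean on these libraries where they do the work, as an engineer would, in place of code of your own. Each camera call takes 0.05 s, during which the arm holds its last target.

## Task

Put the long hex bolt that was left on the bench into the empty front part of the pulled-out yellow bin, then push the bin fully home in its bay. Then lock it: lift the slide bolt by its upright tab over the ridge in its track, slide it across in front of the bin and let it drop down behind the ridge. Leave the other loose things on the bench alone, and let go of everything at the end.

Things in the scene. Friction and masses are not known exactly. Their poses are not given: they have to be found in the camera images.
- bay: Grey steel bin bay fixed on the bench (place and yaw vary), floor plate 12 mm thick (x -50..200, y -90..255 mm). Yellow pull-out bin in its right part, slide bolt on a post in its left part. Origin on the bench top below the middle of the bin's front face when the bin is home; x points into the bay, away from the robot, y left along its front, z up.
- shelf_edge (a point): Middle of the lower front edge of the wire shelf over the bay, 239 mm above the bench. Axes as the bay's. The shelf runs 180 mm to each side and 190 mm back from here, straight above the slide bolt's tab and the homed bin's front: no room to come down vertically there; come from the robot's side, tool tilted about 35 degrees, pointing down and into the bay.
- post_top (a point): Middle of the top face of the slide bolt's post, 50 mm above the bench; the post spans 75 mm (x) by 180 mm (y). Axes as the bay's. 56 mm to its right stands the guide that the bar runs through (34 x 14 mm, up to 108 mm above the bench). A fixed red bin up to 97 mm high stands behind, from 67 mm further into the bay.
- bin (a joint): How far the yellow bin is pulled out towards the robot (along bay -x), m: 0 fully home (end stop), 0.16 fully out. Starts 0.12 to 0.14. Sliding friction about 4 N; it stays where left. The bin is 205 mm long, 130 mm wide, walls 4 mm thick, underside 12 mm above the bench, front and side rims 75 mm above its underside.
- bin_front (a point): Middle of the top edge of the bin's outer front face, 87 mm above the bench; moves with the bin. Axes as the bay's.
- bin_floor (a point): On the inner floor (16 mm above the bench) in the middle of the bin's empty front part; moves with the bin, axes as the bay's. The empty part is 116 mm long (x), 122 mm wide (y), its walls stand 71 mm above the floor; behind a 54 mm high divider (at x +58 mm) the bin is filled with stock up to 45 to 65 mm.
- bolt_slide (a joint): Travel of the slide bolt to the right (bay -y), m: 0 drawn back (open), 0.06 end stop (locked, bar overlapping the bin's front by 30 mm). Starts 0 to 0.012. Friction 1.5 N. When down, the ridge stops it at about 0.020 from the open side and keeps it above 0.040 on the locked side; it passes only lifted more than 10 mm, and clears the bin's face (by 5 mm) only when the bin is home.
- bolt_lift (a joint): How far the slide bolt (bar, foot and tab together) is lifted straight up, m: 0 down, 0.018 upper stop. It sinks back by its own weight and a light spring (lifting takes about 2 to 3 N).
- tab (a point): Grip point of the slide bolt's upright flat steel tab; moves with the bolt, axes as the bay's. Tab 24 mm deep (x), 14 thick (y), 60 tall, top 15 mm above this point; it stands on a 14 mm square bar along y, top 45 mm below this point. Pinch it with a finger left and right (closing along y). 121 mm above the bench when down, at bay x -12 mm, bay y 210 mm less the travel.
- ridge (a point): Middle of the top of the fixed ridge (detent) across the bolt's track: 10 mm high above the post's top, 8 mm thick along y, at bay y 180 mm.
- hex_bolt: The long hex bolt with a nut on it, steel, the larger of two bolts lying on the bench; about 0.3 kg. 90 mm long along its x axis, shank 20 mm diameter, head (+x) and nut (-x) 30 mm across flats, bare shank from x -26 to +32 mm. Origin on the shank's axis at mid-length, 15 mm above the bench when lying. Lies right or left of the bay, nearer to the robot.
- short_bolt: Bystander: a smaller hex bolt with nut, 50 mm long along x, shank 14 mm, head 22 mm across flats; origin on its axis at mid-length. Lies where the long bolt does not (right or left).
- spanner: Bystander: steel spanner 160 mm long along x, 8 mm thick, origin under its middle.
- washer: Bystander: steel washer 44 mm diameter, 5 mm thick, origin under its centre; lies in front of the bolt post.
- carton: Bystander: cardboard carton 90 x 80 x 70 mm, origin under its centre.
- tin: Bystander: open aluminium tin, 70 mm diameter, 80 mm tall, origin under its centre.
- scoop_bin: Bystander: small blue bin 120 x 90 x 50 mm with washers, origin under its centre.
Mind the look-alikes: they are no part of the job. Leave any green look-alike of the hex_bolt alone.

How it is judged:
By the outcome, as a careful person would: the job done as asked, in the order asked, and still so for the second after the job is handed in, with the robot touching nothing.
It also fails if it takes over 69 s, if anything falls off the work surface, if the arm or the gripper's body presses on something with over 40 N, if the wrist force passes 120 N, or if a joint passes its speed limit or range.

## Working session

There is one attempt and no reset: what is moved stays moved. The work goes in short steps, Python scripts to look and compute and a tool call to move; the robot and the scene stay as the last step left them, time stands still between calls to the robot, and variables do not carry over. Pictures are saved under pics/ and viewed, and the job is handed in when it is done.

Besides the shell and the picture viewer there is one more tool, called after ">>>" by a JSON object that holds its "api" and its "payload", one argument or row to a line. servo_tool: Moves the arm, as the interface text tells. Its arguments: {"type":"object","properties":{"commands":{"type":"array"},"newtons":{"type":"number"}},"required":["commands"]}

```bash
ls; mkdir -p pics
python3 - <<'E'
from rig import bot, eyes
import cv2
print(bot.get_obs())
for n in ["scene","top","wrist"]:
    im=eyes.capture(n); cv2.imwrite(f"pics/{n}0.png",cv2.cvtColor(im,cv2.COLOR_RGB2BGR))
    print(n,eyes.calibration(n))
E
```

```text
pics
{'clock': 0.0, 'joints': array([ 66.33730272,  39.53272078, -11.14435976,  89.74598505,
         9.01319088,  51.71052814, -12.3248278 ]), 'joint_vel': array([ 0.03566834, -0.01525689, -0.00332946, -0.05554726, -0.05726102,
        0.05650217,  0.00848563]), 'joint_torque': array([-2.20872180e-04, -5.27551746e+01, -1.26656268e+00, -1.53425735e+01,
       -5.25402557e-02,  6.64131498e-03,  1.62667666e-04]), 'position': array([ 0.26973629, -0.56312854,  0.26290966]), 'ee_rot': array([[ 4.32143820e-01, -9.01804206e-01, -9.44991367e-04],
       [-9.01802769e-01, -4.32144826e-01,  1.61695764e-03],
       [-1.86655233e-03,  1.53437581e-04, -9.99998246e-01]]), 'force': array([0.53056333, 0.3821502 , 0.62618286]), 'torque': array([ 0.01067062, -0.00729176, -0.0194603 ]), 'opening': 0.08802551805572195}
scene {'fx': 439.27688649958566, 'fy': 439.27688649958566, 'cx': 250.8986136139505, 'cy': 195.88800267571818, 'rvec': array([ 0.65263971, -2.93332828,  0.55733121]), 'tvec': array([0.50571792, 0.23299378, 1.36963845])}
top {'fx': 358.4382500035215, 'fy': 358.4382500035215, 'cx': 259.92181774136105, 'cy': 190.36060340686194, 'rvec': array([ 2.15641206, -2.16674728,  0.08772137]), 'tvec': array([0.07156962, 0.57484913, 1.24195168])}
wrist {'fx': 277.5053089376676, 'fy': 277.5053089376676, 'cx': 256.95611234108407, 'cy': 197.11577619125862, 'tool_from_camera': array([[ 9.99999896e-01, -2.06047481e-04,  4.06378038e-04,
        -8.00099237e-04],
       [ 8.33347579e-05,  9.59570646e-01,  2.81467881e-01,
        -7.26821611e-02],
       [-4.47944185e-04, -2.81467817e-01,  9.59570564e-01,
        -1.20707384e-01],
       [ 0.00000000e+00,  0.00000000e+00,  0.00000000e+00,
         1.00000000e+00]])}
```

View pics/scene0.png

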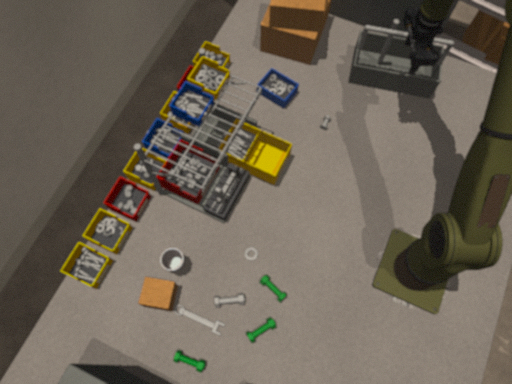

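View pics/top0.png

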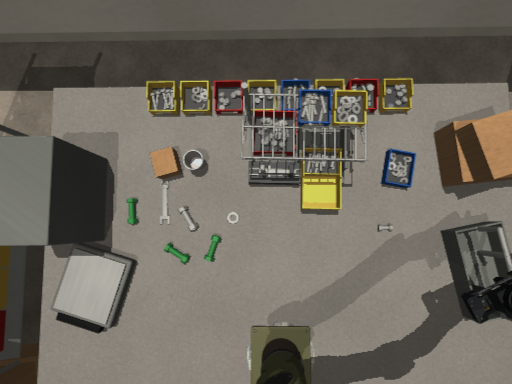

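View pics/wrist0.png

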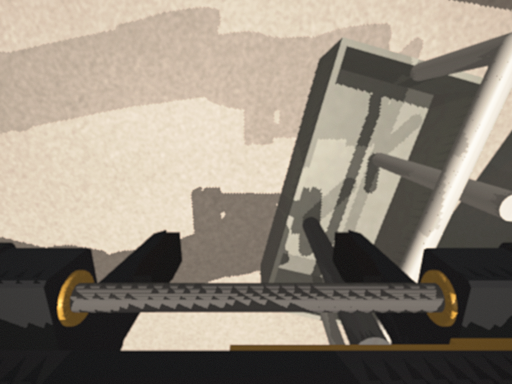

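The long steel bolt is at top ≈(188,218) and scene ≈(230,299). The short one is at top (385,228), and there are green look-alikes nearby. Next I'll take enlarged crops.

```bash
cat > h.py <<'E'
import numpy as np, cv2
from rig import bot, eyes
def cal(n):
    c=eyes.calibration(n); K=np.array([[c['fx'],0,c['cx']],[0,c['fy'],c['cy']],[0,0,1]])
    if 'rvec' in c:
        R=cv2.Rodrigues(c['rvec'])[0]; t=np.array(c['tvec']); return K,R,t
    T=c['tool_from_camera']; o=bot.get_obs(); W=np.eye(4); W[:3,:3]=o['ee_rot']; W[:3,3]=o['position']
    M=np.linalg.inv(W@T); return K,M[:3,:3],M[:3,3]
def onplane(C,px,z):
    K,R,t=C; px=np.atleast_2d(px).astype(float)
    d=(R.T@np.linalg.inv(K)@np.c_[px,np.ones(len(px))].T).T; c=-R.T@t
    return c+d*((z-c[2])/d[:,2])[:,None]
def tri(C1,p1,C2,p2):
    P=lambda C:C[0]@np.c_[C[1],C[2]]
    X=cv2.triangulatePoints(P(C1),P(C2),np.array(p1,float).reshape(2,1),np.array(p2,float).reshape(2,1))[:,0]
    return X[:3]/X[3]
def proj(C,X):
    K,R,t=C; x=(K@(R@np.atleast_2d(X).T+t[:,None])).T; return x[:,:2]/x[:,2:]
def crop(src,dst,x0,x1,y0,y1,s):
    im=cv2.imread(src)[y0:y1,x0:x1]; cv2.imwrite(dst,cv2.resize(im,None,fx=s,fy=s,interpolation=cv2.INTER_CUBIC))
E
python3 - <<'E'
from h import *
crop('pics/top0.png','pics/c1.png',235,375,85,220,5)
crop('pics/top0.png','pics/c2.png',120,250,140,270,4)
crop('pics/scene0.png','pics/c3.png',125,300,70,220,4)
C=cal('top'); print(onplane(C,[[188,218]],.015), onplane(C,[[385,228]],.01))
for p in [(303,209),(341,209)]: print(onplane(C,[p],.087))
im=cv2.imread('pics/top0.png'); g=im.astype(int)
hsv=cv2.cvtColor(im,cv2.COLOR_BGR2HSV)
print(im[205:232,176:202].max(2))
E
```

```text
[[0.47884618 0.32645104 0.015     ]] [[ 0.44066002 -0.37321269  0.01      ]]
[[ 0.50565713 -0.07674553  0.087     ]]
[[ 0.50505441 -0.20390096  0.087     ]]
[[136 137 138 142 144 143 141 138 138 127 118 131 139 139 138 138 138 139
  141 143 143 140 139 140 143 143]
 [138 139 139 141 141 141 135 116 104 102 104 110 127 138 138 139 143 143
  143 144 143 140 138 139 141 139]
 [137 140 141 143 144 153 177 139  91 100  89  66 102 134 140 142 144 143
  142 142 143 142 141 139 139 141]
 [137 138 141 158 180 189 190 169 128 100  97  84 116 140 141 143 145 143
  139 139 141 142 142 142 143 144]
 [137 136 140 171 188 189 190 185 149  96  68  56  74 123 142 144 145 142
  141 141 141 140 140 141 143 143]
 [138 132 119 158 186 183 180 156 117  85  60  59 115 140 141 141 142 143
  144 144 143 141 140 142 143 143]
 [141 136 122 132 166 147 101 156 167 135  96  96 115 130 137 139 142 145
  146 145 145 142 141 142 144 145]
 [143 142 135 119 104  89 132 178 178 151 122  83  92 125 136 137 138 142
  144 144 144 142 143 142 142 143]
 [143 142 140 133  97  88 132 161 182 170 138 107  69  97 130 138 138 1
[... 1300 characters left out ...]
82 192 171
  126 100 100  84  97 131 145 145]
 [142 141 142 143 139 139 142 143 143 143 144 143 130 165 190 190 191 190
  150 101  96  78  67 122 148 144]
 [141 141 143 144 142 140 142 144 144 144 141 132 117 159 188 190 191 187
  161 113  78  62  75 126 147 144]
 [137 138 142 145 142 139 142 145 143 142 143 135 120 132 173 190 187 159
  116 106  90  79 122 145 147 145]
 [139 141 143 144 142 140 142 143 141 141 143 144 136 118 157 180 155 166
  145  78  67 118 143 147 147 144]
 [143 143 145 146 144 143 142 142 142 140 140 142 136 121 104  93  95  82
   72  84  89 125 146 149 144 142]
 [141 141 143 144 143 143 143 142 141 141 142 144 145 139 107  82  85  86
   88 125 143 144 144 146 142 139]]
```

View pics/c1.png

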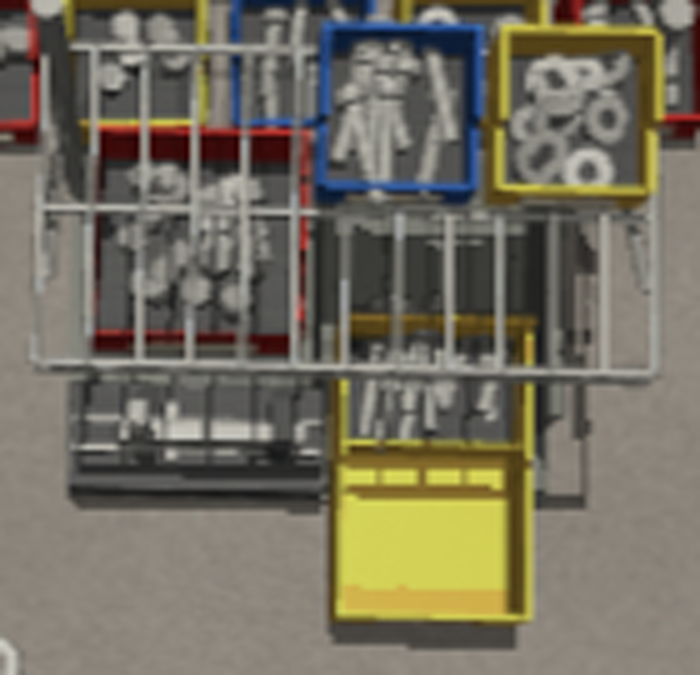

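View pics/c2.png

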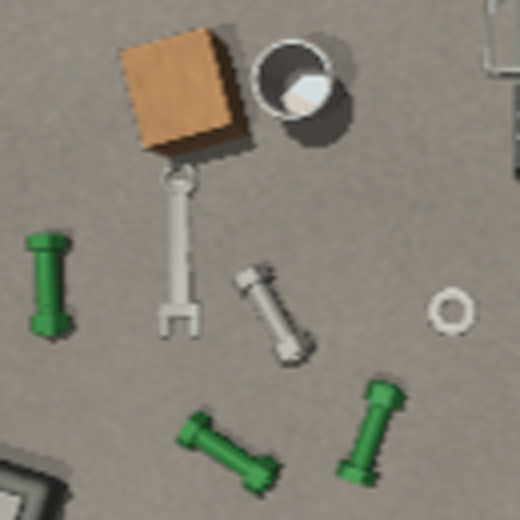

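View pics/c3.png

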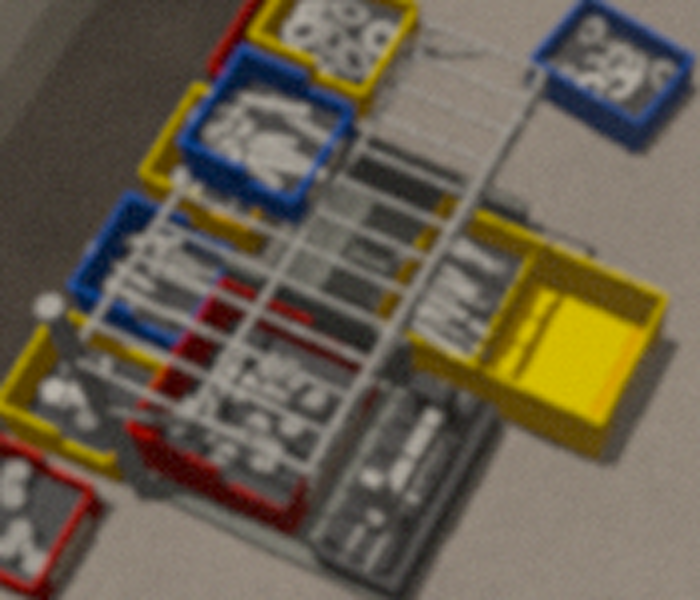

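Run:
```python
from h import *
C=cal('top');S=cal('scene')
def f(l,z): 
    P=onplane(C,l,z); d=P[0]-P[1]; print(np.round(P,4).tolist(), 'len',round(np.linalg.norm(d),4),'yaw',round(np.degrees(np.arctan2(-d[0],d[1])),2))
f([(242.2,158.6),(366,160.6)],.239)
f([(249.2,184),(352,186)],.012)
f([(301.8,208.6),(341.3,208.9)],.087)
# bin side
P=onplane(C,[(302,208),(303.5,150)],.087);print(P)
im=cv2.cvtColor(cv2.imread('pics/top0.png'),cv2.COLOR_BGR2HSV)
ye=((im[...,0]>20)&(im[...,0]<35)&(im[...,1]>120)); ye[:172]=0;ye[:,:290]=0;ye[:,350:]=0
c=max(cv2.findContours(ye.astype(np.uint8),0,2)[0],key=cv2.contourArea)
print(cv2.boundingRect(c),cv2.minAreaRect(c))
b=cv2.imread('pics/top0.png').max(2)
m=(b>150).astype(np.uint8); m[:, :176]=0; m[:,202:]=0; m[:205]=0;m[234:]=0
c=max(cv2.findContours(m,0,2)[0],key=cv2.contourArea); r=cv2.minAreaRect(c);print(r)
f(cv2.boxPoints(r)[:2],.02);f(cv2.boxPoints(r)[1:3],.02)
# joint positions etc
print(-C[1].T@C[2], -S[1].T@S[2])
```

```text
[[0.6499, 0.1176, 0.239], [0.6412, -0.2501, 0.239]] len 0.3678 yaw -1.36
[[0.6002, 0.1077, 0.012], [0.5907, -0.2608, 0.012]] len 0.3686 yaw -1.47
[[0.507, -0.0727, 0.087], [0.5054, -0.2049, 0.087]] len 0.1322 yaw -0.71
[[ 0.50903293 -0.07344462  0.087     ]
 [ 0.70709827 -0.08162592  0.087     ]]
(301, 172, 41, 38) ((321.0, 190.5), (37.0, 40.0), 90.0)
((186.43362426757812, 218.2489471435547), (25.188461303710938, 4.600424289703369), 59.931419372558594)
[[0.5127, 0.3613, 0.02], [0.5209, 0.3471, 0.02]] len 0.0163 yaw 30.03
[[0.5209, 0.3471, 0.02], [0.4433, 0.3008, 0.02]] len 0.0904 yaw -59.16
[0.44883008 0.04573767 1.29401597] [0.33109598 0.47208921 1.36141596]
```

>>> {"api": "servo_tool", "payload": {
  "commands": [
    {"z": -0.03},
    {"z": -0.03},
    {"x": -0.025, "y": -0.032},
    {"x": -0.025, "y": -0.032},
    {"x": -0.025, "y": -0.032},
    {"x": -0.025, "y": -0.032},
    {"x": -0.025, "y": -0.032},
    {"x": -0.025, "y": -0.032}
  ]
}}

```text
invalid input
```

>>> {"api": "servo_tool", "payload": {
  "commands": [
    {"x": 0, "y": 0, "z": -0.03, "wx": 0, "wy": 0, "wz": 0, "claw": 0},
    {"x": 0, "y": 0, "z": -0.03, "wx": 0, "wy": 0, "wz": 0, "claw": 0},
    {"x": -0.025, "y": -0.032, "z": 0, "wx": 0, "wy": 0, "wz": 0, "claw": 0},
    {"x": -0.025, "y": -0.032, "z": 0, "wx": 0, "wy": 0, "wz": 0, "claw": 0},
    {"x": -0.025, "y": -0.032, "z": 0, "wx": 0, "wy": 0, "wz": 0, "claw": 0},
    {"x": -0.025, "y": -0.032, "z": 0, "wx": 0, "wy": 0, "wz": 0, "claw": 0},
    {"x": -0.025, "y": -0.032, "z": 0, "wx": 0, "wy": 0, "wz": 0, "claw": 0},
    {"x": -0.025, "y": -0.032, "z": 0, "wx": 0, "wy": 0, "wz": 0, "claw": 0}
  ]
}}

```text
clock: 0.82
position: [0.3787, -0.3435, 0.3237]
ee_rot: [[0.432, -0.902, -0.0], [-0.902, -0.432, 0.0], [-0.0, 0.0, -1.0]]
force: [2.0, -0.1, -0.2]
opening: 0.088
```

>>> {"api": "servo_tool", "payload": {
  "commands": [
    {"x": -0.033, "y": -0.0224, "z": 0, "wx": 0, "wy": 0, "wz": 0, "claw": 0},
    {"x": -0.033, "y": -0.0224, "z": 0, "wx": 0, "wy": 0, "wz": 0, "claw": 0},
    {"x": -0.033, "y": -0.0224, "z": 0, "wx": 0, "wy": 0, "wz": 0, "claw": 0},
    {"x": -0.033, "y": -0.0224, "z": 0, "wx": 0, "wy": 0, "wz": 0, "claw": 0},
    {"x": -0.033, "y": -0.0224, "z": 0, "wx": 0, "wy": 0, "wz": 0, "claw": 0},
    {"x": -0.033, "y": -0.0224, "z": 0, "wx": 0, "wy": 0, "wz": 0, "claw": 0},
    {"x": -0.033, "y": -0.0224, "z": 0, "wx": 0, "wy": 0, "wz": 0, "claw": 0},
    {"x": -0.033, "y": -0.0224, "z": 0, "wx": 0, "wy": 0, "wz": 0, "claw": 0}
  ]
}}

```text
clock: 1.48
position: [0.4257, -0.0281, 0.3238]
ee_rot: [[0.432, -0.902, -0.0], [-0.902, -0.432, -0.0], [0.0, 0.0, -1.0]]
force: [1.4, -0.7, -0.0]
opening: 0.0883
```

>>> {"api": "servo_tool", "payload": {
  "commands": [
    {"x": -0.033, "y": -0.0224, "z": 0.01, "wx": 0, "wy": 0, "wz": 0, "claw": 0},
    {"x": -0.033, "y": -0.0224, "z": 0.01, "wx": 0, "wy": 0, "wz": 0, "claw": 0},
    {"x": -0.033, "y": -0.0224, "z": 0.01, "wx": 0, "wy": 0, "wz": 0, "claw": 0},
    {"x": -0.033, "y": -0.0224, "z": 0.01, "wx": 0, "wy": 0, "wz": 0, "claw": 0},
    {"x": -0.033, "y": -0.0224, "z": 0.015, "wx": 0, "wy": 0, "wz": 0, "claw": 0},
    {"x": -0.033, "y": -0.0224, "z": 0.015, "wx": 0, "wy": 0, "wz": 0, "claw": 0},
    {"x": -0.033, "y": -0.0224, "z": 0.015, "wx": 0, "wy": 0, "wz": 0, "claw": 0},
    {"x": -0.033, "y": -0.0224, "z": 0.015, "wx": 0, "wy": 0, "wz": -5, "claw": 0}
  ]
}}

```text
clock: 2.15
position: [0.4727, 0.2841, 0.2241]
ee_rot: [[0.51, -0.86, 0.0], [-0.86, -0.51, -0.001], [0.001, 0.0, -1.0]]
force: [0.8, 0.2, 0.5]
opening: 0.0884
```

>>> {"api": "servo_tool", "payload": {
  "commands": [
    {"x": -0.015, "y": -0.01, "z": 0, "wx": 0, "wy": 0, "wz": 0, "claw": 0},
    {"x": 0, "y": 0, "z": 0, "wx": 0, "wy": 0, "wz": 0, "claw": 0}
  ]
}}

```text
clock: 2.32
position: [0.4725, 0.3063, 0.2239]
ee_rot: [[0.516, -0.857, -0.001], [-0.857, -0.516, 0.004], [-0.004, -0.001, -1.0]]
force: [-0.5, 0.2, 0.9]
opening: 0.088
```

Run:
```python
from h import *
o=bot.get_obs();C=cal('wrist'); im=eyes.capture('wrist'); cv2.imwrite('pics/w1.png',im[...,::-1]); print(o['position'],o['clock'],o['joints'])
b=im.max(2); np.savez('w1.npz',K=C[0],R=C[1],t=C[2])
print(proj(C,[[.48,.326,.015]]))
```

```text
[0.47248476 0.3063312  0.22389485] 2.3167 [ -29.40554073   38.00357563  -13.57665055  102.95052733   12.51844431
   40.42285824 -108.72977676]
[[247.38753647 164.76555336]]
```

View pics/w1.png

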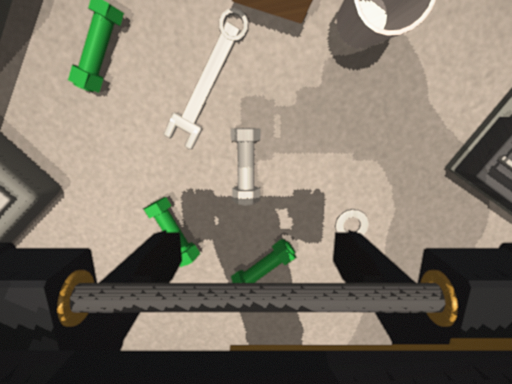

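Run:
```python
from h import *
d=np.load('w1.npz');C=(d['K'],d['R'],d['t'])
o=bot.get_obs();R=o['ee_rot'];p=o['position']
im=cv2.imread('pics/w1.png')[115:215,215:280];cv2.imwrite('pics/w1c.png',cv2.resize(im,None,fx=6,fy=6))
P=onplane(C,[(245.5,128),(246,200),(245.7,164)],.02);print(P,np.linalg.norm(P[0]-P[1]));print(P.mean(0),(P-p)@R)
```

```text
[[0.51600322 0.34945826 0.02      ]
 [0.44253523 0.30571077 0.02      ]
 [0.48058555 0.3284369  0.02      ]] 0.08550665438815451
[0.479708   0.32786864 0.02      ] [[-0.01784701 -0.06099595  0.20423917]
 [-0.01793843  0.02451065  0.2042873 ]
 [-0.01794995 -0.01980981  0.20426243]]
```

View pics/w1c.png

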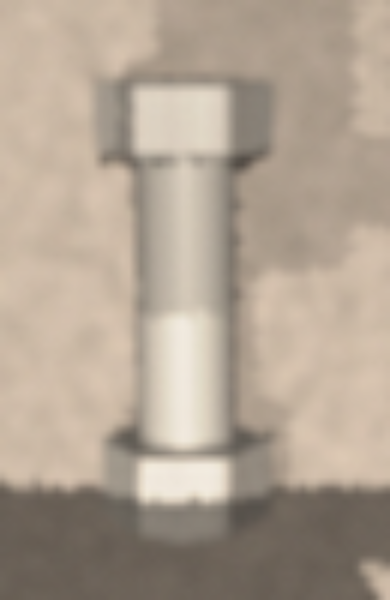

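>>> {"api": "servo_tool", "payload": {
  "commands": [
    {"x": -0.018, "y": -0.018, "z": 0, "wx": 0, "wy": 0, "wz": 0, "claw": 0.4},
    {"x": 0, "y": 0, "z": 0.035, "wx": 0, "wy": 0, "wz": 0, "claw": 0.4},
    {"x": 0, "y": 0, "z": 0.035, "wx": 0, "wy": 0, "wz": 0, "claw": 0.4},
    {"x": 0, "y": 0, "z": 0.035, "wx": 0, "wy": 0, "wz": 0, "claw": 0.4},
    {"x": 0, "y": 0, "z": 0.035, "wx": 0, "wy": 0, "wz": 0, "claw": 0.4},
    {"x": 0, "y": 0, "z": 0.03, "wx": 0, "wy": 0, "wz": 0, "claw": 0.4},
    {"x": 0, "y": 0, "z": 0, "wx": 0, "wy": 0, "wz": 0, "claw": 0.4}
  ],
  "newtons": 35
}}

```text
clock: 2.95
position: [0.4777, 0.3203, 0.0503]
ee_rot: [[0.508, -0.862, -0.007], [-0.862, -0.508, -0.008], [0.003, 0.01, -1.0]]
force: [0.1, -0.0, -0.9]
opening: 0.053
```

Run:
```python
from h import *
o=bot.get_obs(); im=eyes.capture('wrist'); cv2.imwrite('pics/w2.png',im[...,::-1]); print(o['position'],o['opening'])
```

```text
[0.47774164 0.32031211 0.05028769] 0.05295993404942105
```

View pics/w2.png

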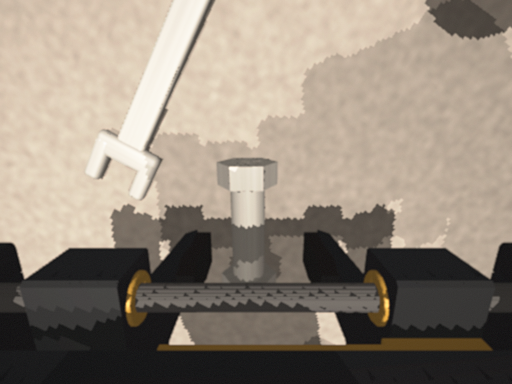

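>>> {"api": "servo_tool", "payload": {
  "commands": [
    {"x": 0, "y": 0, "z": 0, "wx": 0, "wy": 0, "wz": 0, "claw": 0.4}
  ]
}}

```text
clock: 3.08
position: [0.481, 0.3237, 0.0561]
ee_rot: [[0.508, -0.862, 0.001], [-0.862, -0.508, -0.001], [0.001, -0.0, -1.0]]
force: [0.7, 0.1, 0.4]
opening: 0.0531
```

Run:
```python
from h import *
o=bot.get_obs();R=o['ee_rot'];p=o['position'];C=cal('wrist')
print(p)
# head top edge centre, shank columns at w2 
P=onplane(C,[(248,205)],.025);print(P,(P-p)@R)
P=onplane(C,[(247,158)],.02);print(P,(P-p)@R)
```

```text
[0.48102744 0.32374408 0.05609002]
[[0.49831574 0.34070441 0.025     ]] [[-0.00586042 -0.02349285  0.03109452]]
[[0.52074003 0.35447003 0.02      ]] [[-0.00633812 -0.04979893  0.03610483]]
```

>>> {"api": "servo_tool", "payload": {
  "commands": [
    {"x": -0.004, "y": 0, "z": 0.015, "wx": 0, "wy": 0, "wz": 0, "claw": 0.4},
    {"x": 0, "y": 0, "z": 0.012, "wx": 0, "wy": 0, "wz": 0, "claw": 0.4},
    {"x": 0, "y": 0, "z": 0, "wx": 0, "wy": 0, "wz": 0, "claw": 0.4},
    {"x": 0, "y": 0, "z": 0, "wx": 0, "wy": 0, "wz": 0, "claw": 0.4}
  ]
}}

```text
clock: 3.42
position: [0.4786, 0.328, 0.0289]
ee_rot: [[0.509, -0.861, 0.001], [-0.861, -0.509, -0.0], [0.0, -0.001, -1.0]]
force: [-0.2, -0.4, 0.3]
opening: 0.0526
```

>>> {"api": "servo_tool", "payload": {
  "commands": [
    {"x": 0, "y": 0, "z": 0, "wx": 0, "wy": 0, "wz": 0, "claw": 1},
    {"x": 0, "y": 0, "z": 0, "wx": 0, "wy": 0, "wz": 0, "claw": 1},
    {"x": 0, "y": 0, "z": 0, "wx": 0, "wy": 0, "wz": 0, "claw": 1},
    {"x": 0, "y": 0, "z": 0, "wx": 0, "wy": 0, "wz": 0, "claw": 1},
    {"x": 0, "y": 0, "z": 0, "wx": 0, "wy": 0, "wz": 0, "claw": 1}
  ]
}}

```text
clock: 3.83
position: [0.4784, 0.3282, 0.0283]
ee_rot: [[0.509, -0.861, 0.0], [-0.861, -0.509, 0.0], [0.0, -0.0, -1.0]]
force: [1.0, -1.2, 1.1]
opening: 0.0215
```

>>> {"api": "servo_tool", "payload": {
  "commands": [
    {"x": 0, "y": 0, "z": -0.03, "wx": 0, "wy": 0, "wz": 0, "claw": 1},
    {"x": 0, "y": 0, "z": -0.035, "wx": 0, "wy": 0, "wz": 6.4, "claw": 1},
    {"x": 0, "y": 0, "z": -0.035, "wx": 0, "wy": 0, "wz": 6.4, "claw": 1},
    {"x": 0, "y": 0, "z": -0.035, "wx": 0, "wy": 0, "wz": 6.4, "claw": 1},
    {"x": 0, "y": 0, "z": -0.03, "wx": 0, "wy": 0, "wz": 6.4, "claw": 1},
    {"x": 0, "y": 0, "z": -0.01, "wx": 0, "wy": 0, "wz": 6.4, "claw": 1},
    {"x": 0, "y": 0, "z": 0, "wx": 0, "wy": 0, "wz": 0, "claw": 1}
  ]
}}

```text
clock: 4.42
position: [0.4794, 0.3292, 0.206]
ee_rot: [[-0.027, -1.0, 0.005], [-1.0, 0.027, 0.003], [-0.003, -0.005, -1.0]]
force: [-0.2, -0.4, -2.8]
opening: 0.0193
```

Run:
```python
from h import *
o=bot.get_obs();print(o['joints'])
im=eyes.capture('wrist'); cv2.imwrite('pics/w3.png',im[...,::-1])
```

```text
[ -37.45830548   40.1844509    -2.6875662   101.28126144    2.85362877
   38.27632484 -133.30853011]
```

View pics/w3.png

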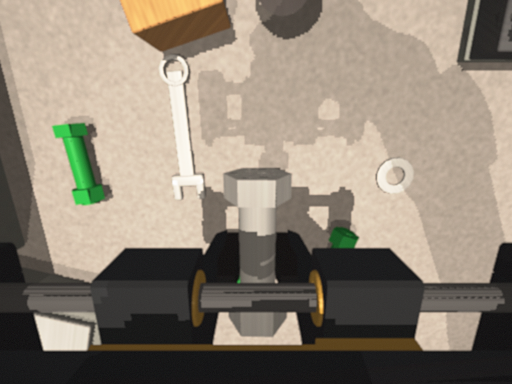

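```bash
cat >> h.py <<'E'
from scipy.spatial.transform import Rotation as Ro
def plan(p1,R1,n,claw,sgn=None,p0=None,R0=None):
    """n rows: straight line + constant rotation from current pose; prints rows per tool axes"""
    o=bot.get_obs(); p0=o['position'] if p0 is None else p0; R0=o['ee_rot'] if R0 is None else R0
    w=Ro.from_matrix(R0.T@R1).as_rotvec(degrees=True)
    if sgn is not None and w@np.array(sgn)<0: w=w*(1-360/np.linalg.norm(w))
    R=R0.copy()
    for i in range(n):
        s=R.T@((np.array(p1)-p0)/n); ww=w/n
        print('{"x": %.4f, "y": %.4f, "z": %.4f, "wx": %.2f, "wy": %.2f, "wz": %.2f, "claw": %g},'%(*s,*ww,claw)+('\n--' if i%8==7 else ''))
        R=R@Ro.from_rotvec(ww,degrees=True).as_matrix()
Y=np.radians(-1.4)
def Rtool(tilt,yaw=-1.4):
    """tool x = bay +y, pointing down and tilted into the bay"""
    t=np.radians(tilt); Rb=Ro.from_euler('z',yaw,degrees=True).as_matrix()
    z=np.array([np.sin(t),0,-np.cos(t)]); x=np.array([0,1.,0]); return Rb@np.c_[x,np.cross(z,x),z]
E
python3 -c "
from h import *
plan([.48,-.14,.2],Rtool(0),26,1,[0,0,-1])"
```

```text
{"x": 0.0180, "y": -0.0005, "z": 0.0001, "wx": -0.00, "wy": -0.01, "wz": -6.92, "claw": 1},
{"x": 0.0179, "y": 0.0017, "z": 0.0001, "wx": -0.00, "wy": -0.01, "wz": -6.92, "claw": 1},
{"x": 0.0176, "y": 0.0039, "z": 0.0001, "wx": -0.00, "wy": -0.01, "wz": -6.92, "claw": 1},
{"x": 0.0170, "y": 0.0060, "z": 0.0001, "wx": -0.00, "wy": -0.01, "wz": -6.92, "claw": 1},
{"x": 0.0162, "y": 0.0080, "z": 0.0001, "wx": -0.00, "wy": -0.01, "wz": -6.92, "claw": 1},
{"x": 0.0151, "y": 0.0098, "z": 0.0001, "wx": -0.00, "wy": -0.01, "wz": -6.92, "claw": 1},
{"x": 0.0138, "y": 0.0116, "z": 0.0001, "wx": -0.00, "wy": -0.01, "wz": -6.92, "claw": 1},
{"x": 0.0123, "y": 0.0132, "z": 0.0001, "wx": -0.00, "wy": -0.01, "wz": -6.92, "claw": 1},
--
{"x": 0.0106, "y": 0.0146, "z": 0.0001, "wx": -0.00, "wy": -0.01, "wz": -6.92, "claw": 1},
{"x": 0.0088, "y": 0.0157, "z": 0.0001, "wx": -0.00, "wy": -0.01, "wz": -6.92, "claw": 1},
{"x": 0.0068, "y": 0.0167, "z": 0.0001, "wx": -0.00, "wy": -0.01, "wz": -6.92, "claw": 1},
{"x": 0.0048, "y": 0.0174, "z": 0.0001, "wx": -0.00, "wy": -0.01, "wz": -6.92, "claw": 1},
{"x"
[... 587 characters left out ...]
1, "wx": -0.00, "wy": -0.01, "wz": -6.92, "claw": 1},
{"x": -0.0116, "y": 0.0138, "z": 0.0001, "wx": -0.00, "wy": -0.01, "wz": -6.92, "claw": 1},
{"x": -0.0132, "y": 0.0123, "z": 0.0001, "wx": -0.00, "wy": -0.01, "wz": -6.92, "claw": 1},
{"x": -0.0145, "y": 0.0106, "z": 0.0001, "wx": -0.00, "wy": -0.01, "wz": -6.92, "claw": 1},
{"x": -0.0157, "y": 0.0088, "z": 0.0001, "wx": -0.00, "wy": -0.01, "wz": -6.92, "claw": 1},
{"x": -0.0167, "y": 0.0068, "z": 0.0001, "wx": -0.00, "wy": -0.01, "wz": -6.92, "claw": 1},
--
{"x": -0.0174, "y": 0.0048, "z": 0.0001, "wx": -0.00, "wy": -0.01, "wz": -6.92, "claw": 1},
{"x": -0.0178, "y": 0.0027, "z": 0.0001, "wx": -0.00, "wy": -0.01, "wz": -6.92, "claw": 1},
```

>>> {"api": "servo_tool", "payload": {
  "commands": [
    {"x": 0.018, "y": 0, "z": 0, "wx": 0, "wy": 0, "wz": -6.9, "claw": 1},
    {"x": 0.018, "y": 0.002, "z": 0, "wx": 0, "wy": 0, "wz": -6.9, "claw": 1},
    {"x": 0.018, "y": 0.004, "z": 0, "wx": 0, "wy": 0, "wz": -6.9, "claw": 1},
    {"x": 0.017, "y": 0.006, "z": 0, "wx": 0, "wy": 0, "wz": -6.9, "claw": 1},
    {"x": 0.016, "y": 0.008, "z": 0, "wx": 0, "wy": 0, "wz": -6.9, "claw": 1},
    {"x": 0.015, "y": 0.01, "z": 0, "wx": 0, "wy": 0, "wz": -6.9, "claw": 1},
    {"x": 0.014, "y": 0.012, "z": 0, "wx": 0, "wy": 0, "wz": -6.9, "claw": 1},
    {"x": 0.012, "y": 0.013, "z": 0, "wx": 0, "wy": 0, "wz": -6.9, "claw": 1}
  ]
}}

```text
clock: 5.13
position: [0.4755, 0.1821, 0.2012]
ee_rot: [[0.813, -0.583, -0.004], [-0.583, -0.813, -0.001], [-0.002, 0.003, -1.0]]
force: [-0.0, -0.5, -2.6]
opening: 0.019
```

>>> {"api": "servo_tool", "payload": {
  "commands": [
    {"x": 0.011, "y": 0.015, "z": 0, "wx": 0, "wy": 0, "wz": -6.9, "claw": 1},
    {"x": 0.009, "y": 0.016, "z": 0, "wx": 0, "wy": 0, "wz": -6.9, "claw": 1},
    {"x": 0.007, "y": 0.017, "z": 0, "wx": 0, "wy": 0, "wz": -6.9, "claw": 1},
    {"x": 0.005, "y": 0.017, "z": 0, "wx": 0, "wy": 0, "wz": -6.9, "claw": 1},
    {"x": 0.003, "y": 0.018, "z": 0, "wx": 0, "wy": 0, "wz": -6.9, "claw": 1},
    {"x": 0.001, "y": 0.018, "z": 0, "wx": 0, "wy": 0, "wz": -6.9, "claw": 1},
    {"x": -0.002, "y": 0.018, "z": 0, "wx": 0, "wy": 0, "wz": -6.9, "claw": 1},
    {"x": -0.004, "y": 0.018, "z": 0, "wx": 0, "wy": 0, "wz": -6.9, "claw": 1}
  ]
}}

```text
clock: 5.8
position: [0.4761, 0.0367, 0.2014]
ee_rot: [[0.942, 0.335, -0.003], [0.335, -0.942, 0.001], [-0.003, -0.002, -1.0]]
force: [1.0, -0.4, -2.6]
opening: 0.0192
```

>>> {"api": "servo_tool", "payload": {
  "commands": [
    {"x": -0.006, "y": 0.017, "z": 0, "wx": 0, "wy": 0, "wz": -6.9, "claw": 1},
    {"x": -0.008, "y": 0.016, "z": 0, "wx": 0, "wy": 0, "wz": -6.9, "claw": 1},
    {"x": -0.01, "y": 0.015, "z": 0, "wx": 0, "wy": 0, "wz": -6.9, "claw": 1},
    {"x": -0.012, "y": 0.014, "z": 0, "wx": 0, "wy": 0, "wz": -6.9, "claw": 1},
    {"x": -0.013, "y": 0.012, "z": 0, "wx": 0, "wy": 0, "wz": -6.9, "claw": 1},
    {"x": -0.015, "y": 0.011, "z": 0, "wx": 0, "wy": 0, "wz": -6.9, "claw": 1},
    {"x": -0.016, "y": 0.009, "z": 0, "wx": 0, "wy": 0, "wz": -6.9, "claw": 1},
    {"x": -0.017, "y": 0.007, "z": 0, "wx": 0, "wy": 0, "wz": -6.9, "claw": 1}
  ]
}}

```text
clock: 6.47
position: [0.4748, -0.1086, 0.2015]
ee_rot: [[0.263, 0.965, -0.003], [0.965, -0.263, 0.002], [0.001, -0.003, -1.0]]
force: [-0.2, -0.2, -2.4]
opening: 0.0187
```

>>> {"api": "servo_tool", "payload": {
  "commands": [
    {"x": -0.017, "y": 0.005, "z": 0, "wx": 0, "wy": 0, "wz": -6.9, "claw": 1},
    {"x": -0.018, "y": 0.003, "z": 0, "wx": 0, "wy": 0, "wz": -6.9, "claw": 1},
    {"x": 0, "y": 0, "z": 0, "wx": 0, "wy": 0, "wz": 0, "claw": 1}
  ]
}}

```text
clock: 6.72
position: [0.4746, -0.1481, 0.2005]
ee_rot: [[0.034, 0.999, -0.004], [0.999, -0.034, -0.001], [-0.001, -0.004, -1.0]]
force: [0.5, -1.4, -3.0]
opening: 0.0189
```

Run:
```python
from h import *
o=bot.get_obs();print(o['joints'],o['position'],o['ee_rot'])
C=cal('wrist');np.savez('w4.npz',K=C[0],R=C[1],t=C[2])
im=eyes.capture('wrist'); cv2.imwrite('pics/w4.png',cv2.resize(im[...,::-1],(768,576)))
```

```text
[ 44.85791824  46.01800212 -56.84638077 113.67574378  51.39016876
  50.48286457  47.42783826] [ 0.47456375 -0.1481122   0.20046813] [[ 3.37763786e-02  9.99419358e-01 -4.48364363e-03]
 [ 9.99429099e-01 -3.37796001e-02 -6.44720195e-04]
 [-7.95801532e-04 -4.45930760e-03 -9.99989741e-01]]
```

View pics/w4.png

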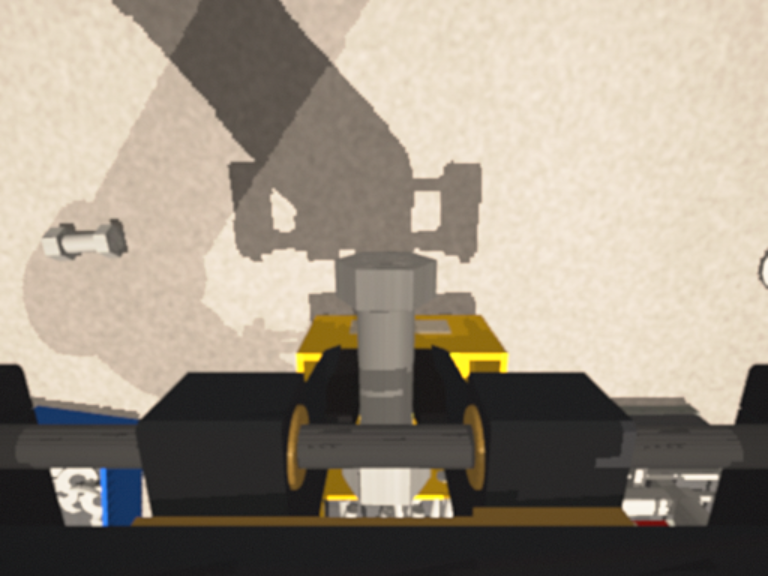

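Run:
```python
from h import *
d=np.load('w4.npz');C=(d['K'],d['R'],d['t'])
P=onplane(C,[(298.5/1.5,353/1.5),(507/1.5,353.5/1.5)],.087);print(P,P.mean(0),np.linalg.norm(P[1]-P[0]))
crop('pics/w4.png','pics/w4c.png',280,530,290,400,3)
# scene view bin front corners
S=cal('scene');T=cal('top')
im=cv2.imread('pics/scene0.png')
# crop c3: front-left corner (595,425), front-right (665,298), back..., /4+offset
P=onplane(S,[(125+605/4,70+425/4),(125+665/4,70+300/4)],.087);print(P,P.mean(0),np.linalg.norm(P[1]-P[0]))
```

```text
[[ 0.50469553 -0.20162297  0.087     ]
 [ 0.50924256 -0.07447543  0.087     ]] [ 0.50696905 -0.1380492   0.087     ] 0.12722881516446707
[[ 0.50521741 -0.07655197  0.087     ]
 [ 0.50613801 -0.19949291  0.087     ]] [ 0.50567771 -0.13802244  0.087     ] 0.12294438652069221
```

View pics/w4c.png

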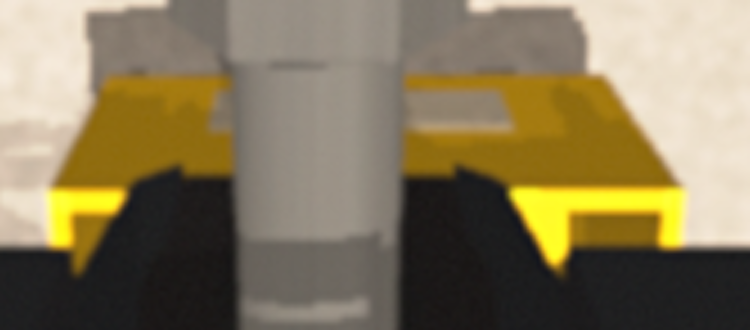

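>>> {"api": "servo_tool", "payload": {
  "commands": [
    {"x": 0.004, "y": 0.03, "z": 0, "wx": 0, "wy": 0, "wz": 0, "claw": 1},
    {"x": 0.004, "y": 0.031, "z": 0, "wx": 0, "wy": 0, "wz": 0, "claw": 1},
    {"x": 0.003, "y": 0.031, "z": 0, "wx": 0, "wy": 0, "wz": 0, "claw": 1},
    {"x": 0, "y": 0, "z": 0.025, "wx": 0, "wy": 0, "wz": 0, "claw": 1},
    {"x": 0, "y": 0, "z": 0.03, "wx": 0, "wy": 0, "wz": 0, "claw": 1},
    {"x": 0, "y": 0, "z": 0.03, "wx": 0, "wy": 0, "wz": 0, "claw": 1},
    {"x": 0, "y": 0, "z": 0, "wx": 0, "wy": 0, "wz": 0, "claw": 1},
    {"x": 0, "y": 0, "z": 0, "wx": 0, "wy": 0, "wz": 0, "claw": 1}
  ]
}}

```text
clock: 7.43
position: [0.5673, -0.1345, 0.1165]
ee_rot: [[0.033, 0.999, -0.004], [0.999, -0.033, 0.002], [0.001, -0.004, -1.0]]
force: [0.5, -0.1, -1.4]
opening: 0.0191
```

Run:
```python
from h import *
o=bot.get_obs();print(o['position'])
im=eyes.capture('wrist'); cv2.imwrite('pics/w5.png',cv2.resize(im[...,::-1],(768,576)))
im=eyes.capture('scene'); cv2.imwrite('pics/s5.png',im[...,::-1]);crop('pics/s5.png','pics/s5c.png',180,330,80,220,4)
```

```text
[ 0.5672718  -0.13451922  0.11653381]
```

View pics/w5.png

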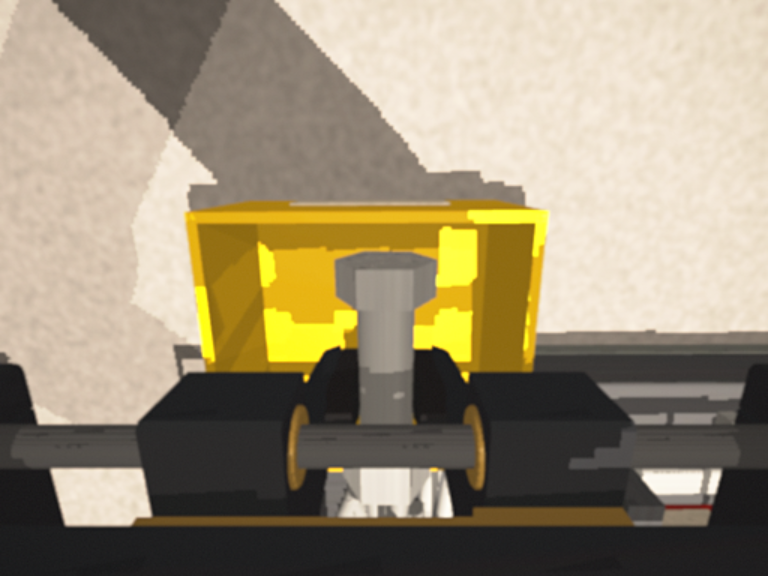

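View pics/s5c.png

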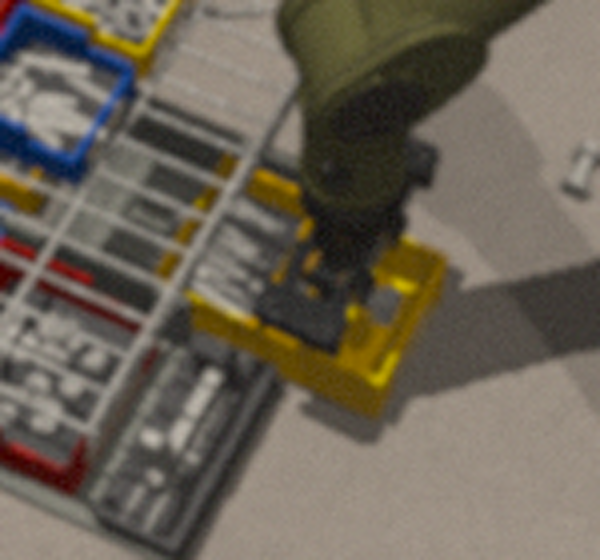

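>>> {"api": "servo_tool", "payload": {
  "commands": [
    {"x": -0.006, "y": 0.002, "z": 0.02, "wx": 0, "wy": 0, "wz": 0, "claw": 1},
    {"x": 0, "y": 0, "z": 0.025, "wx": 0, "wy": 0, "wz": 0, "claw": 1},
    {"x": 0, "y": 0, "z": 0.013, "wx": 0, "wy": 0, "wz": 0, "claw": 1},
    {"x": 0, "y": 0, "z": 0, "wx": 0, "wy": 0, "wz": 0, "claw": 1},
    {"x": 0, "y": 0, "z": 0, "wx": 0, "wy": 0, "wz": 0, "claw": 1}
  ]
}}

```text
clock: 7.95
position: [0.5709, -0.1414, 0.061]
ee_rot: [[0.035, 0.999, 0.001], [0.999, -0.035, 0.001], [0.001, 0.001, -1.0]]
force: [0.6, -0.3, -1.8]
opening: 0.019
```

>>> {"api": "servo_tool", "payload": {
  "commands": [
    {"x": 0, "y": 0, "z": 0, "wx": 0, "wy": 0, "wz": 0, "claw": 0.5},
    {"x": 0, "y": 0, "z": 0, "wx": 0, "wy": 0, "wz": 0, "claw": 0.5},
    {"x": 0, "y": 0, "z": 0, "wx": 0, "wy": 0, "wz": 0, "claw": 0.5},
    {"x": 0, "y": 0, "z": -0.02, "wx": 0, "wy": 0, "wz": 0, "claw": 0.5},
    {"x": 0, "y": 0, "z": -0.03, "wx": 0, "wy": 0, "wz": 0, "claw": 0.5},
    {"x": 0, "y": 0, "z": -0.035, "wx": 0, "wy": 0, "wz": 0, "claw": 0.5},
    {"x": 0, "y": 0, "z": -0.035, "wx": 0, "wy": 0, "wz": 0, "claw": 0.5}
  ]
}}

```text
clock: 8.53
position: [0.5703, -0.1415, 0.182]
ee_rot: [[0.034, 0.999, 0.0], [0.999, -0.034, 0.0], [0.0, 0.0, -1.0]]
force: [0.5, -0.3, 0.4]
opening: 0.0439
```

Run:
```python
from h import *
im=eyes.capture('wrist'); cv2.imwrite('pics/w6.png',cv2.resize(im[...,::-1],(768,576)))
```

View pics/w6.png

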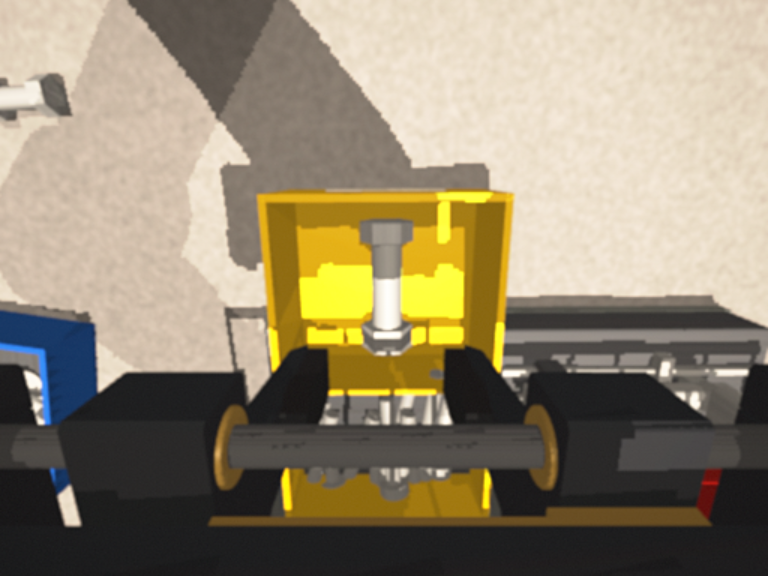

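```bash
python3 -c "
from h import *
plan([.43,-.15,.17],Rtool(35,-1.7),6,1)
print(Rtool(35,-1.7).T@[0,0,-.085],Rtool(35,-1.7).T@[.1,-.003,0])"
```

```text
{"x": -0.0024, "y": -0.0240, "z": 0.0029, "wx": -5.72, "wy": 0.01, "wz": -0.04, "claw": 1},
{"x": -0.0024, "y": -0.0242, "z": 0.0005, "wx": -5.72, "wy": 0.01, "wz": -0.04, "claw": 1},
{"x": -0.0024, "y": -0.0241, "z": -0.0019, "wx": -5.72, "wy": 0.01, "wz": -0.04, "claw": 1},
{"x": -0.0024, "y": -0.0238, "z": -0.0043, "wx": -5.72, "wy": 0.01, "wz": -0.04, "claw": 1},
{"x": -0.0023, "y": -0.0232, "z": -0.0067, "wx": -5.72, "wy": 0.01, "wz": -0.04, "claw": 1},
{"x": -0.0023, "y": -0.0225, "z": -0.0089, "wx": -5.72, "wy": 0.01, "wz": -0.04, "claw": 1},
[ 0.         -0.048754    0.06962792] [-3.20551718e-05  8.19520538e-02  5.73834458e-02]
```

>>> {"api": "servo_tool", "payload": {
  "commands": [
    {"x": -0.002, "y": -0.024, "z": 0.003, "wx": -5.8, "wy": 0, "wz": 0, "claw": 1},
    {"x": -0.002, "y": -0.024, "z": 0, "wx": -5.8, "wy": 0, "wz": 0, "claw": 1},
    {"x": -0.002, "y": -0.024, "z": -0.002, "wx": -5.8, "wy": 0, "wz": 0, "claw": 1},
    {"x": -0.002, "y": -0.024, "z": -0.004, "wx": -5.8, "wy": 0, "wz": 0, "claw": 1},
    {"x": -0.002, "y": -0.023, "z": -0.007, "wx": -5.8, "wy": 0, "wz": 0, "claw": 1},
    {"x": -0.002, "y": -0.022, "z": -0.009, "wx": -5.8, "wy": 0, "wz": 0, "claw": 1},
    {"x": 0, "y": 0, "z": 0, "wx": 0, "wy": 0, "wz": 0, "claw": 1}
  ]
}}

```text
clock: 9.17
position: [0.4751, -0.1605, 0.1676]
ee_rot: [[0.047, 0.926, 0.374], [0.998, -0.026, -0.063], [-0.049, 0.376, -0.925]]
force: [-1.4, -0.0, 0.0]
opening: 0.0007
```

>>> {"api": "servo_tool", "payload": {
  "commands": [
    {"x": 0, "y": -0.016, "z": 0.023, "wx": 0, "wy": 0, "wz": 0, "claw": 1},
    {"x": 0, "y": -0.016, "z": 0.023, "wx": 0, "wy": 0, "wz": 0, "claw": 1},
    {"x": 0, "y": -0.016, "z": 0.023, "wx": 0, "wy": 0, "wz": 0, "claw": 1},
    {"x": 0, "y": 0, "z": 0, "wx": 0, "wy": 0, "wz": 0, "claw": 1}
  ]
}}

```text
clock: 9.5
position: [0.4586, -0.1632, 0.0809]
ee_rot: [[0.051, 0.929, 0.367], [0.998, -0.031, -0.061], [-0.045, 0.369, -0.928]]
force: [-0.6, 0.3, 0.1]
opening: 0.0003
```

Run:
```python
from h import *
o=bot.get_obs();print(o['position'],o['joints'])
C=cal('wrist');np.savez('w7.npz',K=C[0],R=C[1],t=C[2])
im=eyes.capture('wrist'); cv2.imwrite('pics/w7.png',cv2.resize(im[...,::-1],(768,576)))
```

```text
[ 0.45856561 -0.16324262  0.08090173] [ 45.33681397  59.69259716 -51.70671187 138.05906431 124.88529595
  48.35014916 -17.75725789]
```

View pics/w7.png

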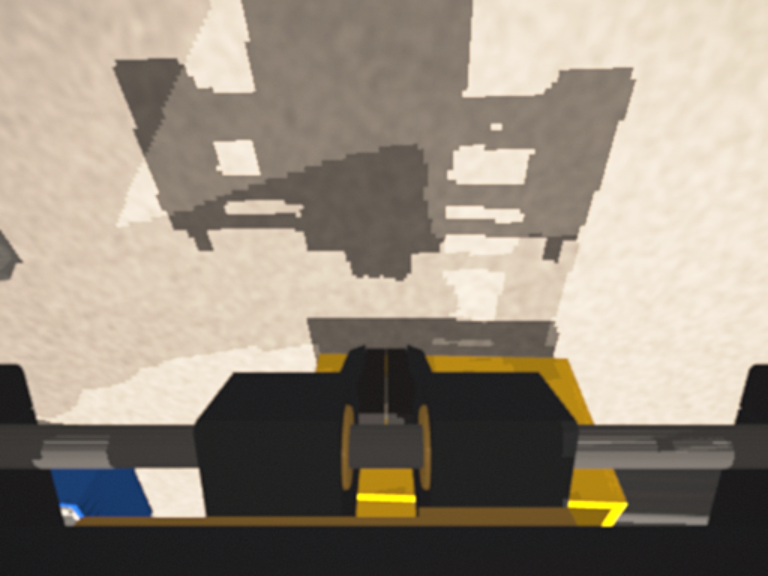

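```bash
python3 -c "
from h import *
plan([.475,-.15,.085],Rtool(35,-1.7),7,1)"
```

```text
{"x": 0.0019, "y": 0.0020, "z": 0.0005, "wx": -1.87, "wy": 0.41, "wz": 0.03, "claw": 1},
{"x": 0.0019, "y": 0.0020, "z": 0.0006, "wx": -1.87, "wy": 0.41, "wz": 0.03, "claw": 1},
{"x": 0.0019, "y": 0.0019, "z": 0.0007, "wx": -1.87, "wy": 0.41, "wz": 0.03, "claw": 1},
{"x": 0.0019, "y": 0.0019, "z": 0.0007, "wx": -1.87, "wy": 0.41, "wz": 0.03, "claw": 1},
{"x": 0.0019, "y": 0.0019, "z": 0.0008, "wx": -1.87, "wy": 0.41, "wz": 0.03, "claw": 1},
{"x": 0.0019, "y": 0.0019, "z": 0.0009, "wx": -1.87, "wy": 0.41, "wz": 0.03, "claw": 1},
{"x": 0.0019, "y": 0.0018, "z": 0.0010, "wx": -1.87, "wy": 0.41, "wz": 0.03, "claw": 1},
```

>>> {"api": "servo_tool", "payload": {
  "commands": [
    {"x": 0.002, "y": 0.002, "z": 0.001, "wx": -1.9, "wy": 0.4, "wz": 0, "claw": 1},
    {"x": 0.002, "y": 0.002, "z": 0.001, "wx": -1.9, "wy": 0.4, "wz": 0, "claw": 1},
    {"x": 0.002, "y": 0.002, "z": 0.001, "wx": -1.9, "wy": 0.4, "wz": 0, "claw": 1},
    {"x": 0.002, "y": 0.002, "z": 0.001, "wx": -1.9, "wy": 0.4, "wz": 0, "claw": 1},
    {"x": 0.002, "y": 0.002, "z": 0.001, "wx": -1.9, "wy": 0.4, "wz": 0, "claw": 1},
    {"x": 0.002, "y": 0.002, "z": 0.001, "wx": -1.9, "wy": 0.4, "wz": 0, "claw": 1},
    {"x": 0.002, "y": 0.002, "z": 0.001, "wx": -1.9, "wy": 0.4, "wz": 0, "claw": 1},
    {"x": 0, "y": 0, "z": 0, "wx": 0, "wy": 0, "wz": 0, "claw": 1}
  ]
}}

```text
clock: 10.22
position: [0.4782, -0.1507, 0.0875]
ee_rot: [[0.026, 0.813, 0.582], [1.0, -0.016, -0.022], [-0.009, 0.582, -0.813]]
force: [0.0, 0.1, 0.1]
opening: 0.0002
```

```bash
python3 -c "
from h import *
o=bot.get_obs();print(o['position'],o['joints'])
print(o['ee_rot'].T@[.1,-.003,0])
plan([.5,-.15,.085],Rtool(35,-1.7),3,1)"
```

```text
[ 0.47819506 -0.15074888  0.08751469] [ 48.99643295  68.35266735 -57.97005879 145.18576874 143.4688793
  65.10525642 -26.40488386]
[-0.0004415   0.08132834  0.05826239]
{"x": 0.0004, "y": 0.0054, "z": 0.0049, "wx": 0.21, "wy": 0.09, "wz": 0.16, "claw": 1},
{"x": 0.0005, "y": 0.0054, "z": 0.0049, "wx": 0.21, "wy": 0.09, "wz": 0.16, "claw": 1},
{"x": 0.0005, "y": 0.0054, "z": 0.0049, "wx": 0.21, "wy": 0.09, "wz": 0.16, "claw": 1},
```

>>> {"api": "servo_tool", "payload": {
  "commands": [
    {"x": 0, "y": 0.005, "z": 0.0036, "wx": 0, "wy": 0, "wz": 0, "claw": 1},
    {"x": 0, "y": 0.008, "z": 0.0057, "wx": 0, "wy": 0, "wz": 0, "claw": 1},
    {"x": 0, "y": 0.01, "z": 0.0072, "wx": 0, "wy": 0, "wz": 0, "claw": 1},
    {"x": 0, "y": 0.01, "z": 0.0072, "wx": 0, "wy": 0, "wz": 0, "claw": 1},
    {"x": 0, "y": 0.01, "z": 0.0072, "wx": 0, "wy": 0, "wz": 0, "claw": 1},
    {"x": 0, "y": 0.01, "z": 0.0072, "wx": 0, "wy": 0, "wz": 0, "claw": 1},
    {"x": 0, "y": 0.01, "z": 0.0072, "wx": 0, "wy": 0, "wz": 0, "claw": 1},
    {"x": 0, "y": 0.01, "z": 0.0072, "wx": 0, "wy": 0, "wz": 0, "claw": 1}
  ]
}}

```text
clock: 10.88
position: [0.5675, -0.1531, 0.0871]
ee_rot: [[0.026, 0.815, 0.579], [1.0, -0.017, -0.021], [-0.008, 0.58, -0.815]]
force: [-5.5, -1.0, 1.6]
opening: 0.0005
```

>>> {"api": "servo_tool", "payload": {
  "commands": [
    {"x": 0, "y": 0.006, "z": 0.0043, "wx": 0, "wy": 0, "wz": 0, "claw": 1},
    {"x": 0, "y": 0.004, "z": 0.0029, "wx": 0, "wy": 0, "wz": 0, "claw": 1},
    {"x": 0, "y": 0, "z": 0, "wx": 0, "wy": 0, "wz": 0, "claw": 1}
  ]
}}

```text
clock: 11.13
position: [0.581, -0.1534, 0.0872]
ee_rot: [[0.027, 0.812, 0.583], [1.0, -0.018, -0.022], [-0.007, 0.583, -0.812]]
force: [-1.1, -1.0, 0.5]
opening: 0.0002
```

Run:
```python
from h import *
o=bot.get_obs();print(o['position'],o['joints'],o['force'])
C=cal('wrist');np.savez('w8.npz',K=C[0],R=C[1],t=C[2])
im=eyes.capture('wrist'); cv2.imwrite('pics/w8.png',cv2.resize(im[...,::-1],(768,576)))
im=eyes.capture('scene'); cv2.imwrite('pics/s8.png',im[...,::-1]);crop('pics/s8.png','pics/s8c.png',180,330,80,220,4)
```

```text
[ 0.5810278  -0.15340067  0.08716797] [ 45.69213115  65.61361323 -55.50904465 128.8187979  137.33503392
  50.92259449 -18.42916112] [-1.07156597 -1.02933201  0.47485697]
```

View pics/w8.png

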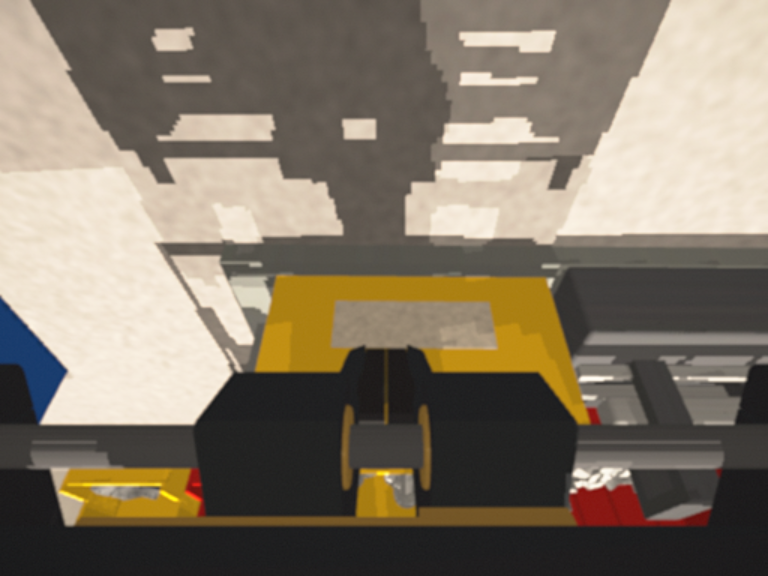

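View pics/s8c.png

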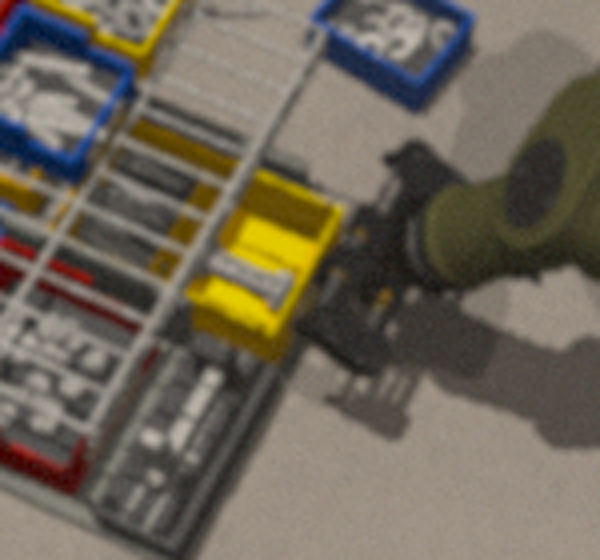

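>>> {"api": "servo_tool", "payload": {
  "commands": [
    {"x": 0, "y": 0.008, "z": 0.0058, "wx": 0, "wy": 0, "wz": 0, "claw": 1},
    {"x": 0, "y": 0.008, "z": 0.0058, "wx": 0, "wy": 0, "wz": 0, "claw": 1},
    {"x": 0, "y": 0.004, "z": 0.0029, "wx": 0, "wy": 0, "wz": 0, "claw": 1},
    {"x": 0, "y": 0.003, "z": 0.002, "wx": 0, "wy": 0, "wz": 0, "claw": 1}
  ]
}}

```text
clock: 11.57
position: [0.6075, -0.1534, 0.0858]
ee_rot: [[0.026, 0.814, 0.581], [1.0, -0.018, -0.019], [-0.005, 0.581, -0.814]]
force: [-4.5, -0.5, 1.7]
opening: 0.0002
```

>>> {"api": "servo_tool", "payload": {
  "commands": [
    {"x": 0, "y": 0.003, "z": 0.002, "wx": 0, "wy": 0, "wz": 0, "claw": 1},
    {"x": 0, "y": 0.003, "z": 0.002, "wx": 0, "wy": 0, "wz": 0, "claw": 1}
  ]
}}

```text
clock: 11.73
position: [0.6145, -0.1537, 0.0859]
ee_rot: [[0.026, 0.814, 0.58], [1.0, -0.018, -0.019], [-0.005, 0.581, -0.814]]
force: [-3.8, -0.6, 0.6]
opening: 0.0002
```

>>> {"api": "servo_tool", "payload": {
  "commands": [
    {"x": 0, "y": 0.003, "z": 0.002, "wx": 0, "wy": 0, "wz": 0, "claw": 1},
    {"x": 0, "y": 0.002, "z": 0.0015, "wx": 0, "wy": 0, "wz": 0, "claw": 1}
  ]
}}

```text
clock: 11.9
position: [0.6211, -0.1538, 0.086]
ee_rot: [[0.026, 0.814, 0.581], [1.0, -0.018, -0.02], [-0.005, 0.581, -0.814]]
force: [-3.9, -0.2, 0.5]
opening: 0.0007
```

>>> {"api": "servo_tool", "payload": {
  "commands": [
    {"x": 0, "y": 0.003, "z": 0.002, "wx": 0, "wy": 0, "wz": 0, "claw": 1},
    {"x": 0, "y": 0.002, "z": 0.0015, "wx": 0, "wy": 0, "wz": 0, "claw": 1}
  ]
}}

```text
clock: 12.07
position: [0.6236, -0.1538, 0.0853]
ee_rot: [[0.025, 0.817, 0.576], [1.0, -0.017, -0.019], [-0.006, 0.577, -0.817]]
force: [-29.2, -2.7, 20.5]
opening: 0.0003
```

>>> {"api": "servo_tool", "payload": {
  "commands": [
    {"x": 0, "y": 0.002, "z": 0.0015, "wx": 0, "wy": 0, "wz": 0, "claw": 1},
    {"x": 0, "y": 0.002, "z": 0.0015, "wx": 0, "wy": 0, "wz": 0, "claw": 1}
  ]
}}

```text
clock: 12.23
position: [0.6241, -0.1538, 0.0852]
ee_rot: [[0.024, 0.82, 0.572], [1.0, -0.016, -0.019], [-0.006, 0.572, -0.82]]
force: [-49.9, -4.8, 40.1]
opening: 0.0002
```

>>> {"api": "servo_tool", "payload": {
  "commands": [
    {"x": 0, "y": -0.008, "z": -0.006, "wx": 0, "wy": 0, "wz": 0, "claw": 1},
    {"x": 0, "y": -0.03, "z": -0.021, "wx": 0, "wy": 0, "wz": 0, "claw": 1},
    {"x": 0, "y": -0.03, "z": -0.021, "wx": 0, "wy": 0, "wz": 0, "claw": 0.4},
    {"x": 0, "y": -0.03, "z": -0.021, "wx": 0, "wy": 0, "wz": 0, "claw": 0.4},
    {"x": 0, "y": 0, "z": 0, "wx": 0, "wy": 0, "wz": 0, "claw": 0.4}
  ]
}}

```text
clock: 12.65
position: [0.5058, -0.1502, 0.084]
ee_rot: [[0.022, 0.818, 0.575], [1.0, -0.016, -0.016], [-0.004, 0.575, -0.818]]
force: [-1.4, 0.8, 0.5]
opening: 0.0183
```

Run:
```python
from h import *
o=bot.get_obs();print(o['position'],o['joints'],o['force'])
C=cal('wrist');np.savez('w9.npz',K=C[0],R=C[1],t=C[2])
for n in ['wrist','scene','top']:
    im=eyes.capture(n); cv2.imwrite('pics/%s9.png'%n,im[...,::-1])
crop('pics/scene9.png','pics/s9c.png',160,310,80,220,4)
crop('pics/top9.png','pics/t9c.png',235,375,85,220,5)
crop('pics/wrist9.png','pics/w9c.png',0,512,0,384,1.5)
```

```text
[ 0.50575192 -0.15023602  0.08398419] [ 48.34931699  67.44111522 -57.12922116 140.32550816 141.94703363
  59.96529617 -24.0557049 ] [-1.36770478  0.78511329  0.46476495]
```

View pics/s9c.png

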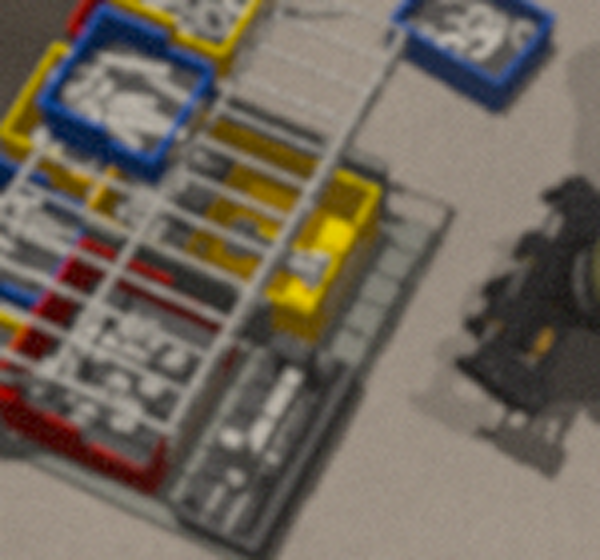

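View pics/t9c.png

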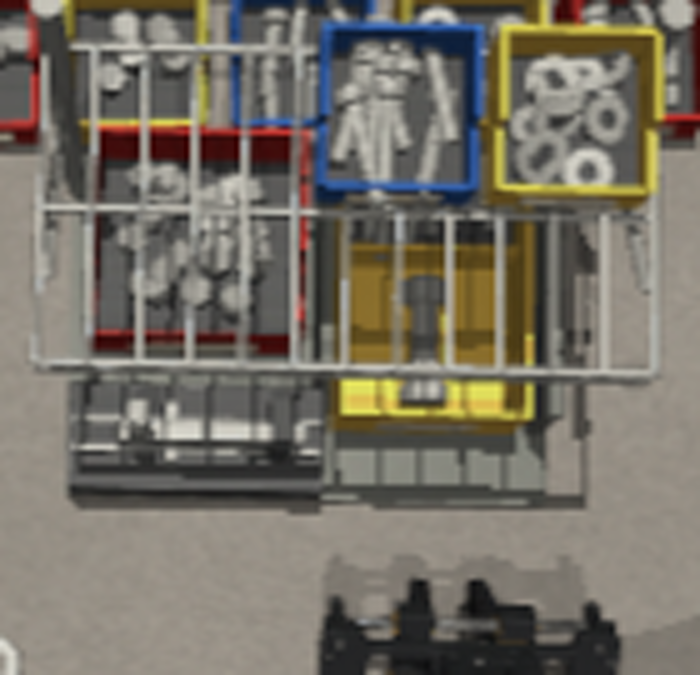

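View pics/w9c.png

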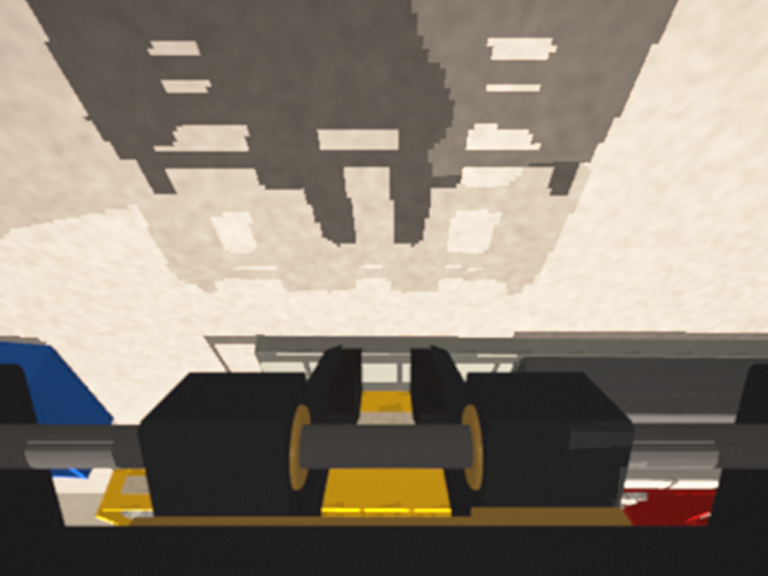

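Run:
```python
from h import *
T=cal('top');S=cal('scene')
P=onplane(T,[(235+336/5,85+417/5),(235+533/5,85+419/5)],.087);print('bin front top',P,P.mean(0),P[0]-P[1])
P=onplane(S,[(160+298/4,80+318/4),(160+380/4,80+185/4)],.087);print('bin front scene',P,P.mean(0))
P=onplane(T,[(235+70/5,85+497/5),(235+585/5,85+505/5)],.012);print('plate corners',P)
crop('pics/top9.png','pics/t9d.png',245,305,155,190,12)
crop('pics/scene9.png','pics/s9d.png',200,250,160,220,10)
for yaw in(-1.4,-1.8):
  Rb=Ro.from_euler('z',yaw,degrees=True).as_matrix(); O=np.array([.641,-.142,0])
  X=np.array([[-.012,.21,.136],[-.012,.2,.136],[-.012,.18,.06],[-.05,.255,.012],[-.05,-.09,.012]])
  print(proj(T,(Rb@X.T).T+O)-[235,85], '\n',proj(S,(Rb@X.T).T+O)-[160,80])
```

```text
bin front top [[ 0.64359072 -0.07620733  0.087     ]
 [ 0.64130309 -0.20950159  0.087     ]] [ 0.6424469  -0.14285446  0.087     ] [0.00228762 0.13329425 0.        ]
bin front scene [[ 0.6511981  -0.07366709  0.087     ]
 [ 0.64313641 -0.21317944  0.087     ]] [ 0.64716725 -0.14342327  0.087     ]
plate corners [[ 0.59871977  0.10841131  0.012     ]
 [ 0.59072478 -0.26081836  0.012     ]]
[[ 24.42411988  84.1594599 ]
 [ 27.48456781  84.21276494]
 [ 33.48890363  87.76767478]
 [ 12.40999946  99.81610582]
 [108.58692902 101.5789698 ]] 
 [[ 58.3582773  112.8591043 ]
 [ 59.91952685 110.10584722]
 [ 64.52007253 113.95885621]
 [ 64.99008957 143.70865743]
 [111.18177818  59.10830315]]
[[ 24.40935098  83.71514205]
 [ 27.46891362  83.78949637]
 [ 33.4726488   87.40930936]
 [ 12.32684024  99.32328643]
 [108.48890245 101.75110487]] 
 [[ 57.91606129 112.67960276]
 [ 59.49853287 109.93684273]
 [ 64.16018908 113.81678811]
 [ 64.45159098 143.5647357 ]
 [111.30084026  59.25880802]]
```

View pics/t9d.png

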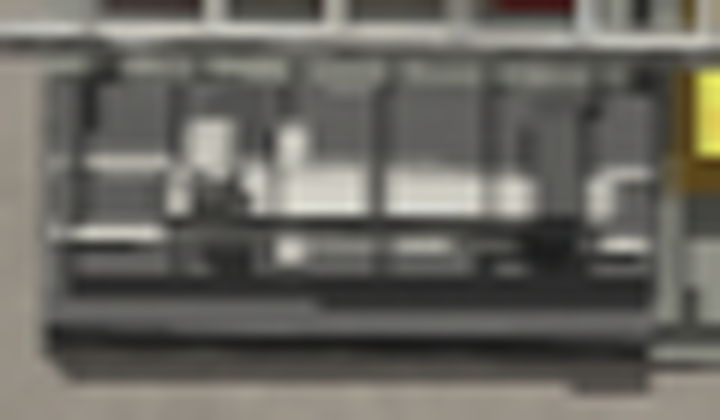

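View pics/s9d.png

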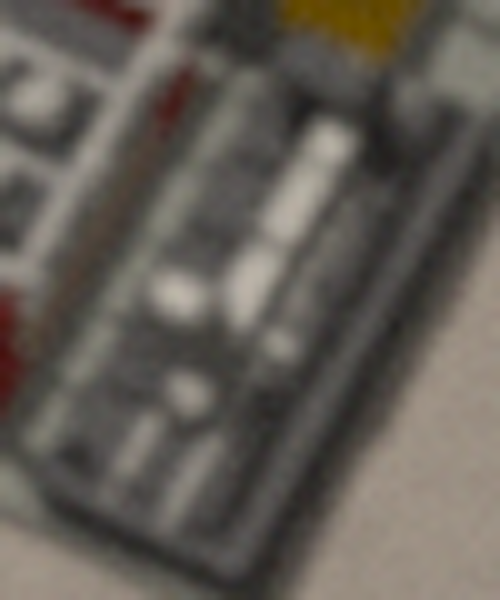

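```bash
python3 -c "
from h import *
plan([.555,.058,.13],Rtool(35,-1.6),8,.4)"
```

```text
{"x": 0.0263, "y": 0.0069, "z": -0.0021, "wx": 0.09, "wy": 0.03, "wz": 0.03, "claw": 0.4},
{"x": 0.0263, "y": 0.0068, "z": -0.0020, "wx": 0.09, "wy": 0.03, "wz": 0.03, "claw": 0.4},
{"x": 0.0263, "y": 0.0068, "z": -0.0020, "wx": 0.09, "wy": 0.03, "wz": 0.03, "claw": 0.4},
{"x": 0.0263, "y": 0.0068, "z": -0.0020, "wx": 0.09, "wy": 0.03, "wz": 0.03, "claw": 0.4},
{"x": 0.0263, "y": 0.0068, "z": -0.0020, "wx": 0.09, "wy": 0.03, "wz": 0.03, "claw": 0.4},
{"x": 0.0263, "y": 0.0068, "z": -0.0020, "wx": 0.09, "wy": 0.03, "wz": 0.03, "claw": 0.4},
{"x": 0.0263, "y": 0.0068, "z": -0.0020, "wx": 0.09, "wy": 0.03, "wz": 0.03, "claw": 0.4},
{"x": 0.0263, "y": 0.0067, "z": -0.0020, "wx": 0.09, "wy": 0.03, "wz": 0.03, "claw": 0.4},
--
```

>>> {"api": "servo_tool", "payload": {
  "commands": [
    {"x": 0.026, "y": 0.007, "z": -0.002, "wx": 0, "wy": 0, "wz": 0, "claw": 0.4},
    {"x": 0.026, "y": 0.007, "z": -0.002, "wx": 0, "wy": 0, "wz": 0, "claw": 0.4},
    {"x": 0.026, "y": 0.007, "z": -0.002, "wx": 0, "wy": 0, "wz": 0, "claw": 0.4},
    {"x": 0.026, "y": 0.007, "z": -0.002, "wx": 0, "wy": 0, "wz": 0, "claw": 0.4},
    {"x": 0.026, "y": 0.007, "z": -0.002, "wx": 0, "wy": 0, "wz": 0, "claw": 0.4},
    {"x": 0.026, "y": 0.007, "z": -0.002, "wx": 0, "wy": 0, "wz": 0, "claw": 0.4},
    {"x": 0.026, "y": 0.007, "z": -0.002, "wx": 0, "wy": 0, "wz": 0, "claw": 0.4},
    {"x": 0.026, "y": 0.007, "z": -0.002, "wx": 0, "wy": 0, "wz": 0, "claw": 0.4}
  ]
}}

```text
clock: 13.47
position: [0.5565, 0.059, 0.1309]
ee_rot: [[0.028, 0.811, 0.584], [1.0, -0.02, -0.019], [-0.004, 0.584, -0.811]]
force: [0.4, 0.2, -0.6]
opening: 0.0531
```

>>> {"api": "servo_tool", "payload": {
  "commands": [
    {"x": 0, "y": 0, "z": 0, "wx": 0, "wy": 0, "wz": 0, "claw": 0.4}
  ]
}}

```text
clock: 13.55
position: [0.5584, 0.0645, 0.1331]
ee_rot: [[0.022, 0.808, 0.588], [1.0, -0.019, -0.011], [0.002, 0.588, -0.809]]
force: [0.4, 0.1, 0.7]
opening: 0.053
```

Run:
```python
from h import *
o=bot.get_obs();print(o['position'],o['joints'],o['opening'])
C=cal('wrist');np.savez('w10.npz',K=C[0],R=C[1],t=C[2])
im=eyes.capture('wrist'); cv2.imwrite('pics/wrist10.png',im[...,::-1])
crop('pics/wrist10.png','pics/w10c.png',0,512,0,384,1.5)
```

```text
[0.55844545 0.06447765 0.13305318] [ 18.85691591  63.24724045 -64.87280217 135.89637128 122.28284082
  72.33133625 -37.79315379] 0.052962487078305566
```

View pics/w10c.png

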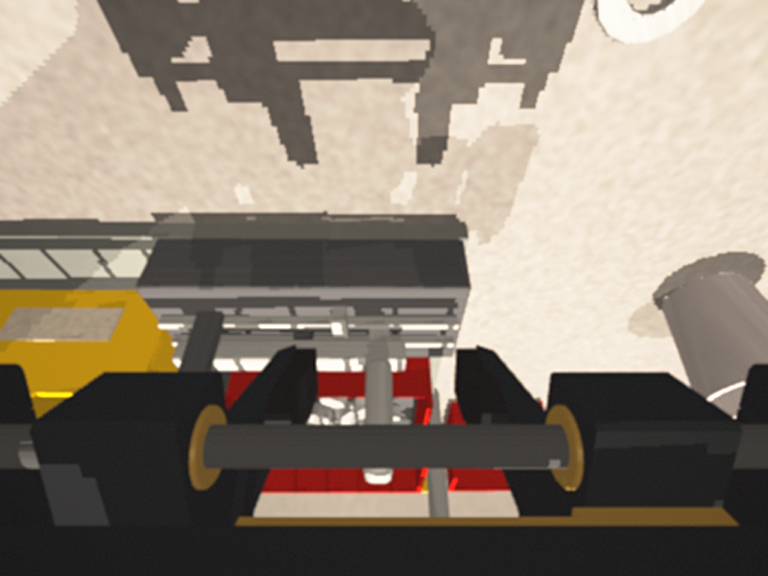

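Run:
```python
from h import *
d=np.load('w10.npz');C=(d['K'],d['R'],d['t'])
crop('pics/wrist10.png','pics/w10d.png',200,310,210,350,5)
print(onplane(C,[(252,313),(252,322)],.136), onplane(C,[(252,228)],.076))
S=cal('scene');T=cal('top')
print(onplane(T,[(245+211/12,155+162/12)],.136),onplane(S,[(217.8,189.5)],.136))
```

```text
[[0.62262022 0.06061459 0.136     ]
 [0.64612786 0.05977456 0.136     ]] [[0.61271093 0.06041129 0.076     ]]
[[0.63624166 0.05790009 0.136     ]] [[0.64057331 0.05917377 0.136     ]]
```

View pics/w10d.png

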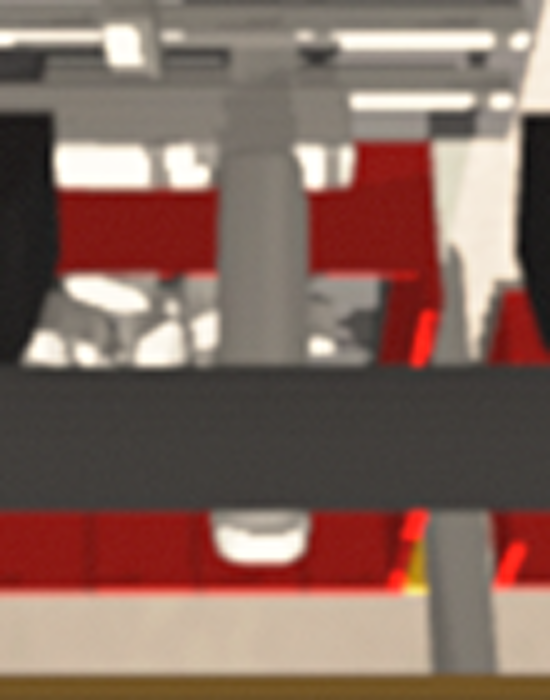

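>>> {"api": "servo_tool", "payload": {
  "commands": [
    {"x": -0.003, "y": 0.012, "z": 0.011, "wx": 0, "wy": 0, "wz": 0, "claw": 0.4},
    {"x": 0, "y": 0.015, "z": 0.013, "wx": 0, "wy": 0, "wz": 0, "claw": 0.4},
    {"x": 0, "y": 0.015, "z": 0.013, "wx": 0, "wy": 0, "wz": 0, "claw": 0.4},
    {"x": 0, "y": 0.014, "z": 0.012, "wx": 0, "wy": 0, "wz": 0, "claw": 0.4},
    {"x": 0, "y": 0, "z": 0, "wx": 0, "wy": 0, "wz": 0, "claw": 0.4},
    {"x": 0, "y": 0, "z": 0, "wx": 0, "wy": 0, "wz": 0, "claw": 0.4}
  ]
}}

```text
clock: 14.1
position: [0.6291, 0.0499, 0.1225]
ee_rot: [[0.03, 0.813, 0.582], [1.0, -0.021, -0.022], [-0.006, 0.583, -0.813]]
force: [-0.3, 0.8, 1.0]
opening: 0.0531
```

Run:
```python
from h import *
o=bot.get_obs();print(o['position'],o['force'],o['opening'])
im=eyes.capture('wrist'); cv2.imwrite('pics/wrist11.png',im[...,::-1])
crop('pics/wrist11.png','pics/w11c.png',0,512,0,384,1.5)
```

```text
[0.62913465 0.04988002 0.12250074] [-0.34574413  0.75957203  0.95189324] 0.05307800011837827
```

View pics/w11c.png

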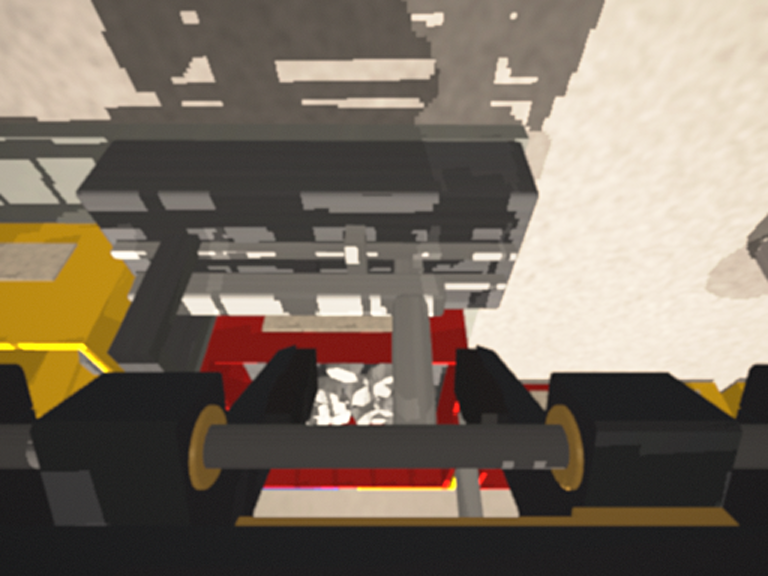

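>>> {"api": "servo_tool", "payload": {
  "commands": [
    {"x": 0.005, "y": 0.003, "z": 0, "wx": 0, "wy": 0, "wz": 0, "claw": 0.4},
    {"x": 0.005, "y": 0.003, "z": 0, "wx": 0, "wy": 0, "wz": 0, "claw": 0.4},
    {"x": 0, "y": 0, "z": 0, "wx": 0, "wy": 0, "wz": 0, "claw": 0.4},
    {"x": 0, "y": 0, "z": 0, "wx": 0, "wy": 0, "wz": 0, "claw": 0.4}
  ]
}}

```text
clock: 14.48
position: [0.6332, 0.062, 0.1262]
ee_rot: [[0.025, 0.813, 0.582], [1.0, -0.017, -0.019], [-0.005, 0.582, -0.813]]
force: [-0.7, 0.1, 0.7]
opening: 0.0531
```

Run:
```python
from h import *
o=bot.get_obs();print(o['position'],o['force'],o['opening'])
im=eyes.capture('wrist'); cv2.imwrite('pics/wrist12.png',im[...,::-1])
crop('pics/wrist12.png','pics/w12c.png',100,412,180,384,2.5)
```

```text
[0.6331889  0.06199418 0.12623987] [-0.71111034  0.10940537  0.70333179] 0.05307566404835418
```

View pics/w12c.png

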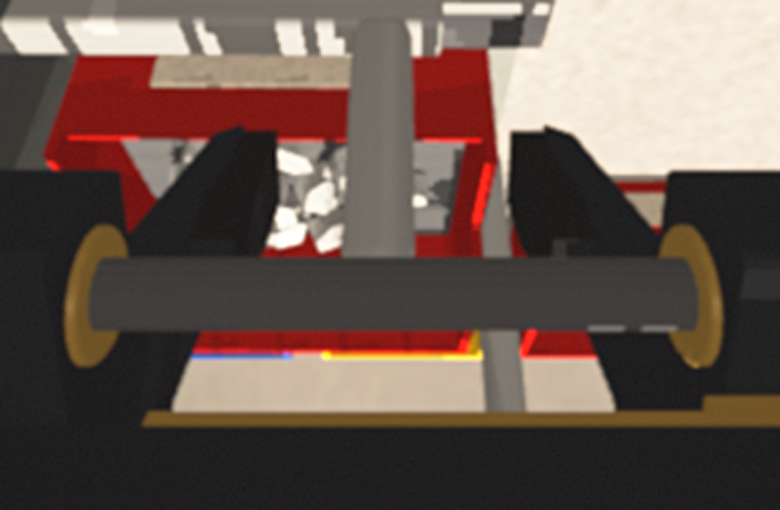

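>>> {"api": "servo_tool", "payload": {
  "commands": [
    {"x": -0.002, "y": 0, "z": 0, "wx": 0, "wy": 0, "wz": 0, "claw": 1},
    {"x": 0, "y": 0, "z": 0, "wx": 0, "wy": 0, "wz": 0, "claw": 1},
    {"x": 0, "y": 0, "z": 0, "wx": 0, "wy": 0, "wz": 0, "claw": 1},
    {"x": 0, "y": 0, "z": 0, "wx": 0, "wy": 0, "wz": 0, "claw": 1},
    {"x": 0, "y": 0, "z": 0, "wx": 0, "wy": 0, "wz": 0, "claw": 1},
    {"x": 0, "y": 0, "z": 0, "wx": 0, "wy": 0, "wz": 0, "claw": 1}
  ],
  "newtons": 30
}}

```text
clock: 15.03
position: [0.6332, 0.059, 0.1259]
ee_rot: [[0.026, 0.813, 0.581], [1.0, -0.018, -0.02], [-0.006, 0.582, -0.813]]
force: [0.7, 0.3, -0.3]
opening: 0.0151
```

>>> {"api": "servo_tool", "payload": {
  "commands": [
    {"x": 0, "y": 0.0028, "z": -0.004, "wx": 0, "wy": 0, "wz": 0, "claw": 1},
    {"x": 0, "y": 0.0028, "z": -0.004, "wx": 0, "wy": 0, "wz": 0, "claw": 1},
    {"x": 0, "y": 0.003, "z": -0.0041, "wx": 0, "wy": 0, "wz": 0, "claw": 1},
    {"x": 0, "y": 0, "z": 0, "wx": 0, "wy": 0, "wz": 0, "claw": 1},
    {"x": 0, "y": 0, "z": 0, "wx": 0, "wy": 0, "wz": 0, "claw": 1}
  ]
}}

```text
clock: 15.45
position: [0.6331, 0.059, 0.141]
ee_rot: [[0.026, 0.813, 0.581], [1.0, -0.018, -0.02], [-0.006, 0.582, -0.813]]
force: [0.8, 1.0, -2.6]
opening: 0.0139
```

>>> {"api": "servo_tool", "payload": {
  "commands": [
    {"x": -0.006, "y": 0, "z": 0, "wx": 0, "wy": 0, "wz": 0, "claw": 1},
    {"x": -0.008, "y": 0, "z": 0, "wx": 0, "wy": 0, "wz": 0, "claw": 1},
    {"x": -0.008, "y": 0, "z": 0, "wx": 0, "wy": 0, "wz": 0, "claw": 1},
    {"x": -0.008, "y": 0, "z": 0, "wx": 0, "wy": 0, "wz": 0, "claw": 1},
    {"x": -0.006, "y": 0, "z": 0, "wx": 0, "wy": 0, "wz": 0, "claw": 1},
    {"x": -0.004, "y": 0, "z": 0, "wx": 0, "wy": 0, "wz": 0, "claw": 1},
    {"x": 0, "y": 0, "z": 0, "wx": 0, "wy": 0, "wz": 0, "claw": 1}
  ]
}}

```text
clock: 16.03
position: [0.6319, 0.0169, 0.1406]
ee_rot: [[0.029, 0.814, 0.581], [1.0, -0.019, -0.023], [-0.007, 0.581, -0.814]]
force: [0.1, -2.0, -2.1]
opening: 0.0139
```

>>> {"api": "servo_tool", "payload": {
  "commands": [
    {"x": -0.003, "y": 0, "z": 0, "wx": 0, "wy": 0, "wz": 0, "claw": 1},
    {"x": -0.002, "y": 0, "z": 0, "wx": 0, "wy": 0, "wz": 0, "claw": 1},
    {"x": 0, "y": 0, "z": 0, "wx": 0, "wy": 0, "wz": 0, "claw": 1}
  ]
}}

```text
clock: 16.28
position: [0.6318, 0.0139, 0.1409]
ee_rot: [[0.026, 0.813, 0.581], [1.0, -0.018, -0.02], [-0.006, 0.581, -0.814]]
force: [-0.1, 0.4, -2.6]
opening: 0.0141
```

>>> {"api": "servo_tool", "payload": {
  "commands": [
    {"x": -0.002, "y": 0, "z": 0, "wx": 0, "wy": 0, "wz": 0, "claw": 1},
    {"x": -0.001, "y": 0, "z": 0, "wx": 0, "wy": 0, "wz": 0, "claw": 1}
  ]
}}

```text
clock: 16.45
position: [0.6317, 0.0113, 0.141]
ee_rot: [[0.026, 0.813, 0.581], [1.0, -0.018, -0.019], [-0.006, 0.581, -0.814]]
force: [0.1, 1.3, -1.8]
opening: 0.0137
```

>>> {"api": "servo_tool", "payload": {
  "commands": [
    {"x": -0.002, "y": 0, "z": 0, "wx": 0, "wy": 0, "wz": 0, "claw": 1},
    {"x": 0, "y": 0, "z": 0, "wx": 0, "wy": 0, "wz": 0, "claw": 1}
  ]
}}

```text
clock: 16.62
position: [0.6317, 0.0088, 0.1409]
ee_rot: [[0.026, 0.813, 0.581], [1.0, -0.018, -0.02], [-0.006, 0.581, -0.814]]
force: [-0.3, 1.5, -3.6]
opening: 0.014
```

>>> {"api": "servo_tool", "payload": {
  "commands": [
    {"x": -0.002, "y": 0, "z": 0, "wx": 0, "wy": 0, "wz": 0, "claw": 1},
    {"x": 0, "y": 0, "z": 0, "wx": 0, "wy": 0, "wz": 0, "claw": 1}
  ]
}}

```text
clock: 16.78
position: [0.6316, 0.0068, 0.1409]
ee_rot: [[0.026, 0.813, 0.581], [1.0, -0.018, -0.02], [-0.006, 0.581, -0.814]]
force: [-0.5, 0.9, -2.8]
opening: 0.0137
```

>>> {"api": "servo_tool", "payload": {
  "commands": [
    {"x": -0.002, "y": 0, "z": 0, "wx": 0, "wy": 0, "wz": 0, "claw": 1},
    {"x": 0, "y": 0, "z": 0, "wx": 0, "wy": 0, "wz": 0, "claw": 1}
  ]
}}

```text
clock: 16.95
position: [0.6316, 0.0066, 0.1414]
ee_rot: [[0.024, 0.813, 0.582], [1.0, -0.017, -0.016], [-0.003, 0.582, -0.813]]
force: [-0.5, 4.4, -2.6]
opening: 0.0136
```

>>> {"api": "servo_tool", "payload": {
  "commands": [
    {"x": 0.002, "y": 0, "z": 0, "wx": 0, "wy": 0, "wz": 0, "claw": 1},
    {"x": 0, "y": -0.0028, "z": 0.004, "wx": 0, "wy": 0, "wz": 0, "claw": 1},
    {"x": 0, "y": -0.0028, "z": 0.004, "wx": 0, "wy": 0, "wz": 0, "claw": 1},
    {"x": 0, "y": -0.0028, "z": 0.0038, "wx": 0, "wy": 0, "wz": 0, "claw": 1},
    {"x": 0, "y": 0, "z": 0, "wx": 0, "wy": 0, "wz": 0, "claw": 1},
    {"x": 0, "y": 0, "z": 0, "wx": 0, "wy": 0, "wz": 0, "claw": 1}
  ]
}}

```text
clock: 17.45
position: [0.6317, 0.0069, 0.1261]
ee_rot: [[0.027, 0.814, 0.581], [1.0, -0.018, -0.02], [-0.006, 0.581, -0.814]]
force: [-1.6, 0.9, -1.7]
opening: 0.0137
```

>>> {"api": "servo_tool", "payload": {
  "commands": [
    {"x": 0, "y": 0, "z": 0, "wx": 0, "wy": 0, "wz": 0, "claw": 0.68},
    {"x": 0, "y": 0, "z": 0, "wx": 0, "wy": 0, "wz": 0, "claw": 0.68},
    {"x": 0, "y": 0, "z": 0, "wx": 0, "wy": 0, "wz": 0, "claw": 0.68},
    {"x": 0, "y": 0, "z": 0, "wx": 0, "wy": 0, "wz": 0, "claw": 0.68}
  ]
}}

```text
clock: 17.78
position: [0.6323, 0.0067, 0.127]
ee_rot: [[0.027, 0.812, 0.582], [1.0, -0.018, -0.021], [-0.006, 0.583, -0.813]]
force: [-0.2, -0.9, 0.8]
opening: 0.0281
```

>>> {"api": "servo_tool", "payload": {
  "commands": [
    {"x": 0, "y": -0.01, "z": -0.008, "wx": 0, "wy": 0, "wz": 0, "claw": 0.68},
    {"x": 0, "y": -0.018, "z": -0.014, "wx": 0, "wy": 0, "wz": 0, "claw": 0.68},
    {"x": 0, "y": -0.025, "z": -0.02, "wx": 0, "wy": 0, "wz": 0, "claw": 0.68},
    {"x": 0, "y": -0.025, "z": -0.02, "wx": 0, "wy": 0, "wz": 0, "claw": 0.68},
    {"x": 0, "y": -0.025, "z": -0.02, "wx": 0, "wy": 0, "wz": 0, "claw": 0.68},
    {"x": 0, "y": 0, "z": 0, "wx": 0, "wy": 0, "wz": 0, "claw": 0.68},
    {"x": 0, "y": 0, "z": 0, "wx": 0, "wy": 0, "wz": 0, "claw": 0.68}
  ]
}}

```text
clock: 18.37
position: [0.5008, 0.0113, 0.1335]
ee_rot: [[0.025, 0.813, 0.582], [1.0, -0.017, -0.019], [-0.005, 0.582, -0.813]]
force: [0.4, -0.1, 0.9]
opening: 0.0283
```

Run:
```python
from h import *
o=bot.get_obs();print(o['position'],o['force'],o['opening'])
C=cal('wrist')
for n in ['wrist','scene','top']:
    im=eyes.capture(n); cv2.imwrite('pics/%s13.png'%n,im[...,::-1])
S=cal('scene');T=cal('top')
crop('pics/scene13.png','pics/s13c.png',180,270,120,220,6)
crop('pics/top13.png','pics/t13c.png',245,350,145,190,7)
crop('pics/wrist13.png','pics/w13c.png',0,512,0,384,1.5)
for z in (.136,.154): print(proj(C,[[.636,.006,z]])*1.5, (proj(S,[[.636,.006,z]])-[180,120])*6,(proj(T,[[.636,.006,z]])-[245,145])*7)
```

```text
[0.50075175 0.01130776 0.13354484] [ 0.39853778 -0.08427785  0.88359184] 0.028274211485703825
[[380.58224586 504.90072336]] [[281.75533858 333.06334874]] [[234.38310935 164.25651482]]
[[380.15045929 540.62655419]] [[279.79792925 318.36676378]] [[235.67233327 157.98105648]]
```

View pics/s13c.png

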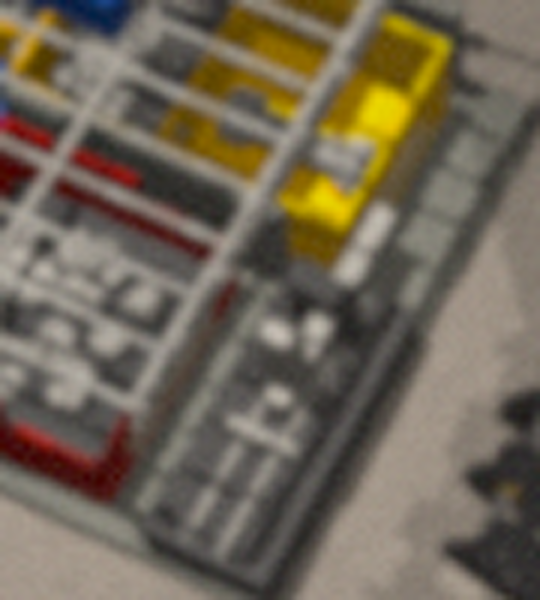

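View pics/t13c.png

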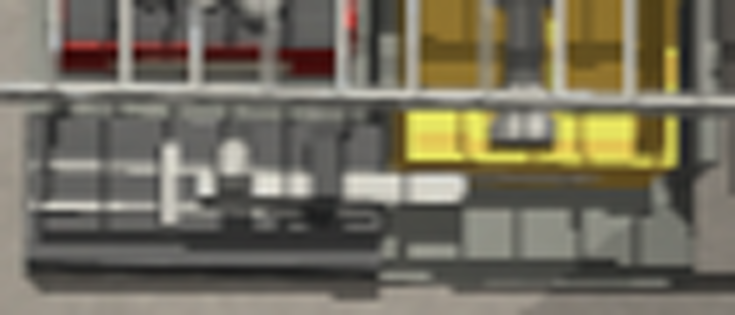

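View pics/w13c.png

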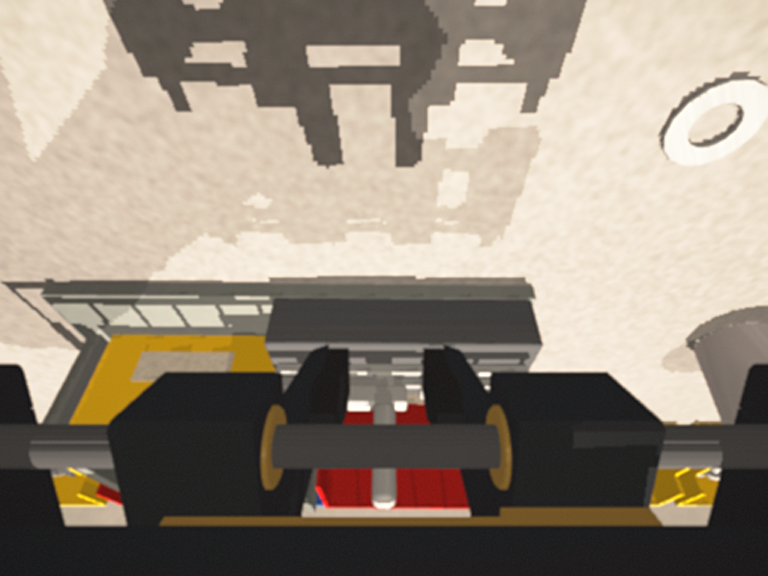

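```bash
python3 -c "
from h import *
print(bot.finish_job())"
```

```text
the job is handed in; nothing more can be done
None
```

The job is done and handed in at about 18.5 s of the 69 s allowed. The long hex bolt is in the front part of the yellow bin, the bin is pushed home, and the slide bolt is locked across its front.

- **Hex bolt:** I gripped it by the shank and set it down in the empty front compartment. The pictures after the placing, the push and the locking all show it there.
- **Bin:** I pushed it until it hit the end stop. Force rose from a steady 4 N to about 64 N at the fingertips before I backed off. That is under the 120 N wrist limit. I took it as fingertip contact only, not the gripper's body, but did not confirm that. Bin front position by camera: 0.642 m in the top view, 0.647 m in the scene view.
- **Slide bolt:** I lifted it about 15 mm and slid it about 52 mm, until force rose at the end stop. I then lowered it back to the height where I had gripped it and released it. The last pictures show the bar across the bin's front and the tab down, to the right of the ridge.
- **Rest of the scene:** The gripper is open and about 130 mm clear of the tab. I did not touch any of the other loose things.

Two moves missed and I corrected them. The first tilt of the tool stopped at about 22° instead of 35°. The first approach to the tab was about 10 mm off to the side.

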